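# Clamp a sample tile on the tilting stage

### The arm

A 6-joint arm with a two-finger parallel gripper is mounted at the origin on the work surface. World frame = base frame: x ahead of the robot, y to its left, z up, the work surface at z = 0. Lengths are in m, angles in degrees, forces in N, time in s.
With the tool pointing down it reaches from about 0.25 to 0.725 m from the base axis. Payload 9.7 kg.
Tool frame: the origin (TCP) lies between the finger pads; the fingertips stand 14 mm ahead of it and the grasp point (between the pads) lies 5 mm behind it; z points along the fingers, x is the direction in which the jaws open and shut, and the axes are right-handed (so a half turn about z gives the same grasp; the last joint's range is limited). The gripper opens to 85 mm and grips with 20 to 120 N. Pads are 22 mm wide; open, the fingers measure 114 mm over their backs; the gripper's body (76 mm by 85 mm) begins 54 mm behind the grasp point. The pads swing forward as they close: fully open they stand 13 mm farther back than shut.
Start: joints at [-65.203, 4.979, 10.078, 95.1, 0, 90], TCP at [0.231, -0.499, 0.245] pointing down, gripper open.
Joint ranges: [-179.16, 179.16], [-48.56, 103.87], [-65.8, 70.77], [-126.05, 130.52], [-82.76, 87.17], [-180, 180]. Speed limits (degrees/s): [127.2, 127.2, 147.25, 180, 180, 180].

### API

Orientations are given as [roll, pitch, yaw] about the fixed x, y, z axes, in that order (R = Rz(yaw) Ry(pitch) Rx(roll)).
In Python, from cell import ctrl, optics, ticket gives the robot as it stands.
- The arm moves only by the shell command python3 -m creep 'ROWS'. ROWS is JSON, a list of rows, each an object of numbers: "dx", "dy", "dz": the shift along the tool's x, y, z in units of 250 mm (1.0 is 250 mm); "ax", "ay", "az": the turn, a rotation vector about the tool's x, y, z in units of 90 degrees (1.0 is 90 degrees); "grip": the finger opening in mm, from 0 to 85.4. A call has 1 to 5 rows; each row is the pose to reach, as a shift and turn from the pose commanded when the call began, along the tool's axes at that moment; what a row does not reach only later rows make up. A row lasts 1/12 s, in which the tool goes at most 41.7 mm and 7.16 degrees, less where a joint would pass 70% of its speed; a pose out of reach is approached as far as the arm can. A call with a number of a shift or a turn outside -1 to 1 is refused whole. A call with a gripper value outside its range is refused whole. The fingers move at their own pace and stop on an object; the grip force is fixed at half the most. Time passes only in rows, so rows that repeat a pose let the fingers close. It gives the time, the measured TCP pose, the force and the opening at its end, in the units of the state.
- ctrl.sense(): the state, without advancing time (a new reading comes with each control period).
- optics.get_image(name): name is "side" or "top"; returns a dict with "img" (400x640x3 uint8, red, green, blue), "intrinsics" (3x3 intrinsics, pixels), "R" (3x3) and "t" (3): a world point X has camera coordinates R X + t. Camera axes: x right, y down, z forward; pixel columns grow to the right and rows downward; lengths in m; the calibration is good to about 2 mm. A picture is of the moment at which its call begins. There is no depth.
- ticket.job_done(): hands the job in, once; it reports no verdict.
The state is a dict: "clock": time; "joints": joint angles; "qvel": joint speeds; "tau": joint torques, N m; "eef_pos": TCP position; "orientation": TCP orientation; "wrist_force": force on the tool from outside, world axes, zero at the start; "ft_torque": the same for the moment, N m; "width": opening from 0.0 (shut) to 1.0 (fully open).
Only numpy, scipy, OpenCV 4.12 (cv2) and the standard library are available. Lean on these libraries where they do the work, as an engineer would, in place of code of your own. Each camera call takes 0.05 s, during which the arm holds its last target.

### The job

Get the loose oblong sample tile ready for a tilt run: lay it glazed face up on the tilting stage and slide it gently home, so that its edges rest on all three locating pins, and let go of it. Then push the handle of the toggle clamp down, past its over-centre point and fully home on its stop, so that the spindle holds the tile; do not force the handle or the tile, and leave the other things on the bench alone.

Things in the scene. Friction and masses are not known exactly. Their poses are not given: they have to be found in the camera images.
- tile: the work: a plain white glazed ceramic sample tile, 45 x 75 x 8 mm (its x, y, z), 50 to 85 g, lying flat on the bench left or right of the stage, glazed face (+z) up. Origin: centre of the underside; z up. Either way round (half a turn) will do. The edge chips if it is pressed against a pin with more than 20 N
- stage: the tilting stage, fixed to the bench (its place and yaw differ each time): black, foot plate 130 x 260 mm (its x, y), clamping plate on top 100 x 250 mm with its flat upper face 55 mm above the bench. Origin: centre of the underside, on the bench; z up. Along its y: the tile's place is in the +y half, the toggle clamp stands in the -y half
- nest (a point): a point on the stage, 75 mm from the stage's centre along the stage's +y, in the upper face (55 mm above the bench), axes as the stage's. The tile is home when its origin lies here with its 75 mm side along the stage's y. The plate is free on the nest's -x and +y sides and reaches 27 and 12 mm beyond the tile there
- pins: three steel locating pins, 6 mm diameter, 6 mm proud of the stage's upper face. Body origin and axes as the stage's. Pin centres seen from the nest: two at x = +25.5 mm, y = +26 and -26 mm (they bear on the tile's long edge), one at x = 0, y = -40.5 mm (it bears on the short edge nearer the clamp)
- clamp: the steel hold-down toggle clamp on the stage, length along the stage's y, axes as the stage's, at most 50 mm wide. Origin: centre of the underside of its flange (50 x 64 mm), on the upper face at y = -131 mm seen from the nest. Open: its arm stands almost upright, top 130 mm above the upper face, spindle cap 15 mm or more beyond the tile's edge. Shut: arm level towards +y, 30 mm above the face
- clamp_handle (a joint): the clamp's handle, rad: 0 open (stands up, 1.38 rad above level), 1.38 fully home on a hard metal stop (level, pointing to the stage's -y, away from the tile). Friction (2 N at 95 mm out) keeps it where it is left. From about 1.05 the spindle bears on the tile and the push rises to a hump of 4 to 9 N near 1.2, gone at the dead centre near 1.35; past that it stays shut. Over 30 N bends it
- handle_pivot (a point): the handle's fixed pivot, 26 mm above the stage's upper face, 155 mm from the nest along the stage's -y; axes as the stage's. The handle turns about this point in the plane of the stage's y and z, away from the tile and down. Raised handle and raised arm stand 45 mm or more apart at the height of the grip
- handle_grip (a point): point on the black grip of the handle: on the face that one pushes (upper face when shut), 85 mm out from the pivot, 7.5 mm off the handle's centre line. The grip reaches from 35 to 115 mm out from the pivot, 22 mm wide, 15 mm thick; open, its end is 140 mm above the stage's upper face. Moves with the handle. Its -y axis runs outward along the handle, its z axis stands off the pushed face
- clamp_arm: the clamp's arm (103 mm long, 16 mm wide, 11 mm high) with the spindle at its end: a steel screw with a round black neoprene cap, 15 mm in diameter, which comes down on the tile 24 mm from the nest's centre towards the clamp. Origin at the arm's pivot, 30 mm above the stage's upper face; y along the arm. The cap's face is 85 mm along y, 32 mm under the arm's middle
- dish: bystander: a closed clear plastic dish, 64 mm in diameter, 16 mm high, on the bench, origin centre of the underside. It and the tile may swap places
- tweezers: bystander: steel tweezers 125 mm long, lying on the bench on the robot's side of the stage, 8 mm high
- hexkey: bystander: a dark L-shaped hex key, 95 mm by 28 mm, 5 mm thick, lying on the bench on the robot's side of the stage
- vial0: bystander: a small amber vial with white cap, 24 mm in diameter, 48 mm high, beyond the stage
- vial1: bystander: a second such vial, beyond the stage
- beaker: bystander: a glass beaker, 52 mm in diameter, 70 mm high, at the right, beyond the stage
- spare_tile: bystander: a small square white tile, 30 x 30 x 8 mm, lying in the grey sample tray (140 x 180 x 30 mm, fixed) at the left beyond the stage
Things that resemble listed ones, but are neither listed nor needed, are in the scene too. Of the things shaped like the tile, the white one is meant.

How it is judged (in metres and radians):
On the way:
1. the tile lies home against all three pins and is let go, the clamp still open (x of tile in the frame of nest between -0.0018 and 0.0018 m and y of tile in the frame of nest between -0.0018 and 0.0018 m and z of tile in the frame of nest between -0.002 and 0.002 m and angle between the x axis of tile and the x axis of nest, either way round below 0.04 rad and angle between tile's own z axis and vertical below 0.04 rad and contact force between the fingers and tile below 0.1 N and value of joint clamp_handle below 0.6 rad), for 0.2 s.
At the end, for the whole second after the job is handed in: the tile lies flat on the stage within 1.8 mm of home in both directions and within 0.04 rad of square, at rest; the clamp's handle is within 0.018 rad of its stop (1.5 mm at the grip) (past the dead centre) and the spindle presses on the tile with more than 10 N (x of tile in the frame of nest between -0.0018 and 0.0018 m and y of tile in the frame of nest between -0.0018 and 0.0018 m and z of tile in the frame of nest between -0.002 and 0.002 m and angle between the x axis of tile and the x axis of nest, either way round below 0.04 rad and angle between tile's own z axis and vertical below 0.04 rad and value of joint clamp_handle above 1.362 rad and contact force between clamp_arm and tile above 10 N and linear speed of tile below 0.01 m/s); the robot touches nothing.
It fails at once if the handle is forced: more than 30 N on it (contact force between the fingers and clamp_handle above 30 N).
It fails at once if the tile is pressed against the pins with more than 20 N (contact force between tile and pins above 20 N).
It fails at once if another thing on the bench is moved by more than 20 mm (distance of any of dish, tweezers, hexkey, vial0, vial1, beaker, spare_tile from where it was at the start of the episode above 0.02 m).
It also fails if it takes over 70 s, if anything falls off the work surface, if the arm or the gripper's body presses on something with over 40 N, if the wrist force passes 120 N, or if a joint passes its speed limit or range.

## Working session

There is one attempt and no reset: what is moved stays moved. The work goes in short steps, Python scripts to look and compute and a shell command to move; the robot and the scene stay as the last step left them, time stands still between calls to the robot, and variables do not carry over. Pictures are saved under pics/ and viewed, and the job is handed in when it is done.

```bash
mkdir -p pics; ls
python3 - <<'E'
from cell import ctrl,optics
import cv2,numpy as np
print(ctrl.sense())
for n in("side","top"):
    d=optics.get_image(n);cv2.imwrite(f"pics/{n}0.png",d["img"][:,:,::-1]);print(n,d["intrinsics"],d["R"],d["t"])
E
```

```text
pics
{'clock': 0.0, 'joints': array([-6.52031736e+01,  5.01029773e+00,  1.00342475e+01,  9.50985595e+01,
        3.03798115e-04,  9.00016055e+01]), 'qvel': array([-0.00503636,  0.00017469,  0.0442784 ,  0.00699164,  0.05521692,
        0.07302441]), 'tau': array([ 4.73176682e-03, -5.20389855e+01,  4.64805400e+01,  1.60561327e-02,
        2.54300585e-04, -3.65656331e-05]), 'eef_pos': array([ 0.23058592, -0.49910283,  0.2445889 ]), 'orientation': array([-1.79999698e+02,  7.46098017e-02, -6.52047791e+01]), 'wrist_force': array([ 0.51787423, -0.79695083,  0.21863251]), 'ft_torque': array([ 0.00603506,  0.04324662, -0.01972551]), 'width': 1.0028245829912097}
side [[491.06260239   0.         315.44240344]
 [  0.         491.06260239 202.79680814]
 [  0.           0.           1.        ]] [[-0.9039848  -0.42735122 -0.01350636]
 [-0.22635017  0.50512477 -0.83283526]
 [ 0.36273557 -0.74981325 -0.55335613]] [0.48441595 0.25283931 0.97258248]
top [[449.37377893   0.         323.02093933]
 [  0.         449.37377893 203.65918773]
 [  0.           0.           1.        ]] [[ 0.00430701 -0.999795    0.01978417]
 [-0.99938829 -0.00499021 -0.03461408]
 [ 0.03470571 -0.01962298 -0.99920491]] [-0.08289102  0.5401493   1.21513796]
```

View pics/side0.png

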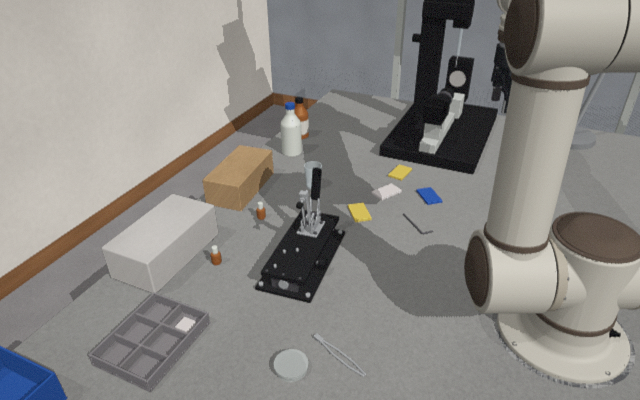

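View pics/top0.png

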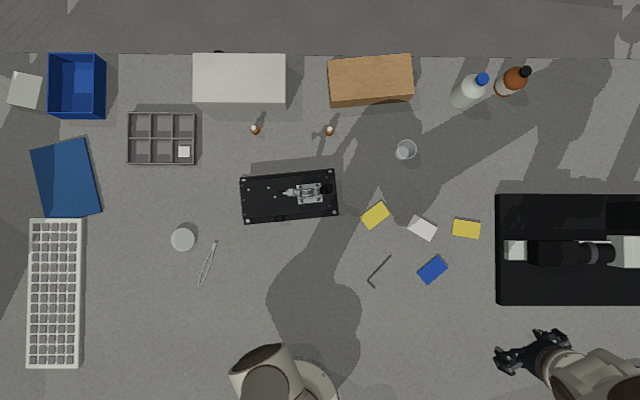

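The top view shows the white tile at about (422,228), and the stage centre near (289,196) with the clamp on its right (-y) half. The side view shows the tile at about (387,191). Next I'll zoom in and measure.

```bash
cat > h.py <<'E'
import cv2,numpy as np
from cell import ctrl,optics
def get(n,save=None):
    d=optics.get_image(n)
    if save: cv2.imwrite(f"pics/{save}.png",d["img"][:,:,::-1])
    return d
def ray(d,px,z):
    v=np.linalg.inv(d["intrinsics"])@np.array([px[0],px[1],1.]);R=d["R"];c=-R.T@d["t"];w=R.T@v
    return c+w*(z-c[2])/w[2]
def proj(d,X):
    p=d["intrinsics"]@(d["R"]@np.array(X)+d["t"]);return p[:2]/p[2]
def crop(d,x0,y0,x1,y1,k,name):
    cv2.imwrite(f"pics/{name}.png",cv2.resize(d["img"][y0:y1,x0:x1,::-1],None,fx=k,fy=k,interpolation=cv2.INTER_CUBIC))
def white(d,box,z,thr=150,name=None):
    x0,y0,x1,y1=box
    hsv=cv2.cvtColor(d["img"],cv2.COLOR_RGB2HSV)[y0:y1,x0:x1]
    m=((hsv[...,2]>thr)&(hsv[...,1]<50)).astype(np.uint8)
    cs,_=cv2.findContours(m,cv2.RETR_EXTERNAL,cv2.CHAIN_APPROX_NONE)
    c=max(cs,key=cv2.contourArea).reshape(-1,2)+[x0,y0]
    P=np.array([ray(d,p,z)[:2] for p in c],np.float32)
    return cv2.minAreaRect(P*1000),c
E
python3 - <<'E'
from h import *
d=get("top");s=get("side")
crop(d,230,155,350,235,6,"t1");crop(d,380,190,460,260,7,"t2");crop(s,245,150,365,310,4,"s1")
for thr in(130,150,170):
    print(white(d,(400,205,445,250),.008,thr)[0],white(s,(365,178,410,205),.008,thr)[0])
E
```

```text
((475.69317626953125, -350.10235595703125), (77.39692687988281, 47.266395568847656), 60.00796127319336) ((467.4693298339844, -347.3313293457031), (130.70703125, 138.89459228515625), 23.999540328979492)
((475.84918212890625, -351.24176025390625), (74.3036117553711, 44.998443603515625), 59.79897689819336) ((472.3576965332031, -341.2289733886719), (84.21858978271484, 60.463951110839844), 61.125911712646484)
((475.403564453125, -352.0549621582031), (71.04757690429688, 43.828025817871094), 59.297645568847656) ((472.50897216796875, -342.44647216796875), (78.38047790527344, 55.47786331176758), 59.88500213623047)
```

View pics/t1.png

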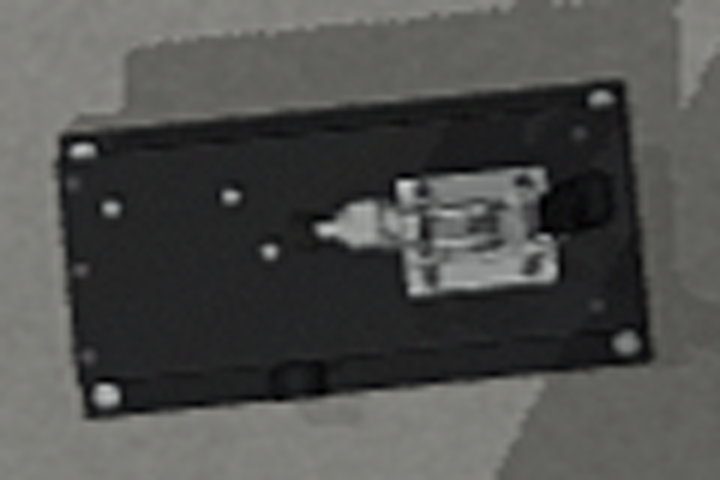

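View pics/s1.png

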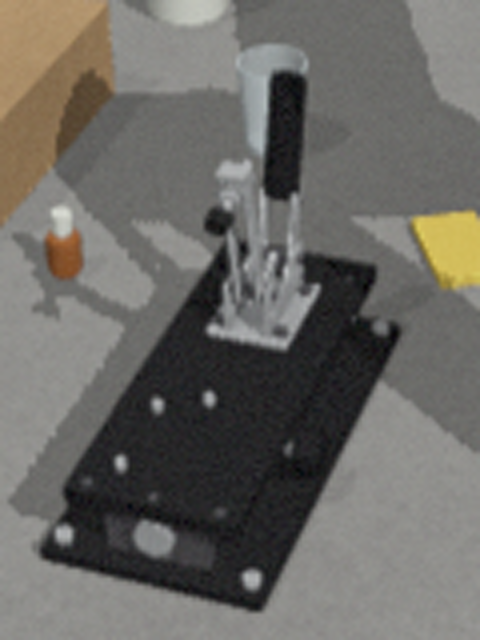

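View pics/t2.png

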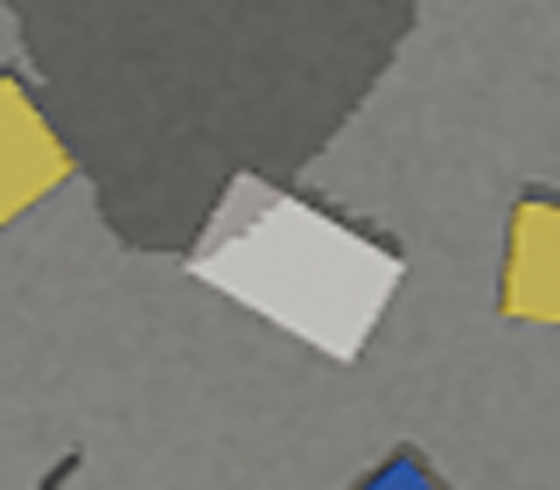

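```bash
cat > pins.py <<'E'
from h import *
T=get("top");S=get("side")
def cent(d,u,v,r=4):
    g=cv2.cvtColor(d["img"],cv2.COLOR_RGB2GRAY).astype(float)
    u,v=int(round(u)),int(round(v));w=g[v-r:v+r+1,u-r:u+r+1];w=np.clip(w-np.median(w)-12,0,None)
    yy,xx=np.mgrid[v-r:v+r+1,u-r:u+r+1];return (w*xx).sum()/w.sum(),(w*yy).sum()/w.sum()
def tri(a,b):
    Pm=[d["intrinsics"]@np.c_[d["R"],d["t"]] for d in(T,S)]
    X=cv2.triangulatePoints(Pm[0],Pm[1],np.array(a,float).reshape(2,1),np.array(b,float).reshape(2,1));return (X[:3]/X[3]).ravel()
top=[(230+112/6,155+208/6),(230+231/6,155+196/6),(230+269/6,155+251/6)]
sid=[(245+120/4,150+464/4),(245+157/4,150+405/4),(245+209/4,150+399/4)]
A=np.array([[25.5,26],[25.5,-26],[0,-40.5]])/1000
Q={}
for n,d,l in(("top",T,top),("side",S,sid)):
    c=[cent(d,*p) for p in l];print(n,np.round(c,2).tolist())
    W=np.array([ray(d,p,.060)[:2] for p in c]);Q[n]=(W,c)
    # rigid fit
    a=A-A.mean(0);w=W-W.mean(0);th=np.arctan2((a[:,0]*w[:,1]-a[:,1]*w[:,0]).sum(),(a*w).sum())
    R=np.array([[np.cos(th),-np.sin(th)],[np.sin(th),np.cos(th)]]);t=W.mean(0)-R@A.mean(0)
    print(n,"yaw",np.degrees(th),"nest",t*1000,"res mm",((W-(A@R.T+t))*1000).round(2).tolist())
for i in range(3): print(tri(Q["top"][1][i],Q["side"][1][i])*1000)
E
python3 pins.py
```

```text
top [[248.03, 189.26], [267.96, 187.27], [274.47, 196.48]]
top yaw 6.005262232217189 nest [552.77142528  87.88147527] res mm [[0.01, 0.13], [0.07, -0.02], [-0.08, -0.11]]
side [[274.7, 265.32], [283.91, 250.79], [296.89, 249.27]]
side yaw 5.75900214807684 nest [551.57834715  93.68921536] res mm [[-0.07, -0.16], [0.06, -0.04], [0.01, 0.2]]
[576.36560912 117.4931239   55.66443345]
[581.86141147  65.42998864  55.54453152]
[557.86071242  48.23656414  55.25911745]
```

The top and side views differ by a few mm in y, part of it because the pin flanks are visible. I'll grasp using the top view and later line the tile up against the pins in a single view plus contact force. First I need the move for hovering over the tile.

```bash
cat > to.py <<'E'
import sys,numpy as np
from scipy.spatial.transform import Rotation as Ro
from cell import ctrl
s=ctrl.sense();R=Ro.from_euler('xyz',s["orientation"],degrees=True)
p=np.array([float(a) for a in sys.argv[1:4]]);G=Ro.from_euler('xyz',[180,0,float(sys.argv[4])],degrees=True)
d=R.inv().apply(p-s["eef_pos"])/.25;a=(R.inv()*G).as_rotvec(degrees=True)/90
print("d",d.round(4),"a",a.round(4),"| t",round(s["clock"],2),"pos",s["eef_pos"].round(4),"rpy",s["orientation"].round(2),"F",s["wrist_force"].round(2),"w",round(s["width"],3))
E
python3 to.py .477 -.3475 .08 -30
```

```text
d [-0.1373 -1.1492  0.6602] a [-1.000e-04  3.000e-04 -3.911e-01] | t 0.3 pos [ 0.2306 -0.4992  0.245 ] rpy [ 1.80e+02  3.00e-02 -6.52e+01] F [-0.56 -0.06 -0.47] w 0.998
```

```bash
python3 -m creep '[{"dx":-0.06,"dy":-0.55,"dz":0.1,"az":-0.2,"grip":70},{"dx":-0.06,"dy":-0.55,"dz":0.1,"az":-0.2,"grip":70},{"dx":-0.06,"dy":-0.55,"dz":0.1,"az":-0.2,"grip":70},{"dx":-0.06,"dy":-0.55,"dz":0.1,"az":-0.2,"grip":70},{"dx":-0.06,"dy":-0.55,"dz":0.1,"az":-0.2,"grip":70}]'; python3 to.py .477 -.3475 .06 -30
```

```text
d [-0.1373 -1.1492  0.7402] a [-1.000e-04  3.000e-04 -3.911e-01] | t 0.3 pos [ 0.2306 -0.4992  0.245 ] rpy [ 1.80e+02  3.00e-02 -6.52e+01] F [-0.56 -0.06 -0.47] w 0.998invalid input at $[0]: expected keys dx, dy, dz, ax, ay, az, grip
```

All keys are required in every row.

```bash
python3 -m creep '[{"dx":-0.06,"dy":-0.55,"dz":0.1,"ax":0,"ay":0,"az":-0.2,"grip":70},{"dx":-0.06,"dy":-0.55,"dz":0.1,"ax":0,"ay":0,"az":-0.2,"grip":70},{"dx":-0.06,"dy":-0.55,"dz":0.1,"ax":0,"ay":0,"az":-0.2,"grip":70},{"dx":-0.06,"dy":-0.55,"dz":0.1,"ax":0,"ay":0,"az":-0.2,"grip":70},{"dx":-0.06,"dy":-0.55,"dz":0.1,"ax":0,"ay":0,"az":-0.2,"grip":70}]'; python3 to.py .477 -.3475 .06 -30
```

```text
clock: 0.72
eef_pos: [0.3517, -0.4259, 0.2192]
orientation: [-180.0, 0.1, -47.0]
wrist_force: [-0.5, 0.4, 0.5]
width: 0.82
d [ 0.1139 -0.58    0.6369] a [-0.0006  0.0008 -0.1885] | t 0.72 pos [ 0.3517 -0.4259  0.2192] rpy [-1.7996e+02  8.0000e-02 -4.6970e+01] F [-0.48  0.38  0.54] w 0.82
```

```bash
python3 -m creep '[{"dx":0.11,"dy":-0.58,"dz":0.55,"ax":0,"ay":0,"az":-0.1885,"grip":70},{"dx":0.11,"dy":-0.58,"dz":0.55,"ax":0,"ay":0,"az":-0.1885,"grip":70},{"dx":0.11,"dy":-0.58,"dz":0.55,"ax":0,"ay":0,"az":-0.1885,"grip":70},{"dx":0.11,"dy":-0.58,"dz":0.55,"ax":0,"ay":0,"az":-0.1885,"grip":70},{"dx":0.11,"dy":-0.58,"dz":0.55,"ax":0,"ay":0,"az":-0.1885,"grip":70}]'; python3 to.py .477 -.3475 .04 -30
python3 - <<'E'
from h import *
s=get("side","s2");crop(s,330,120,470,260,4,"s2c")
E
```

```text
clock: 1.13
eef_pos: [0.4749, -0.3489, 0.081]
orientation: [-180.0, 0.0, -30.2]
wrist_force: [0.2, -0.6, 1.0]
width: 0.822
d [ 0.0047 -0.009   0.1639] a [-0.      0.0004 -0.0027] | t 1.13 pos [ 0.4749 -0.3489  0.081 ] rpy [-1.800e+02  3.000e-02 -3.024e+01] F [ 0.2  -0.63  0.98] w 0.822
```

View pics/s2c.png

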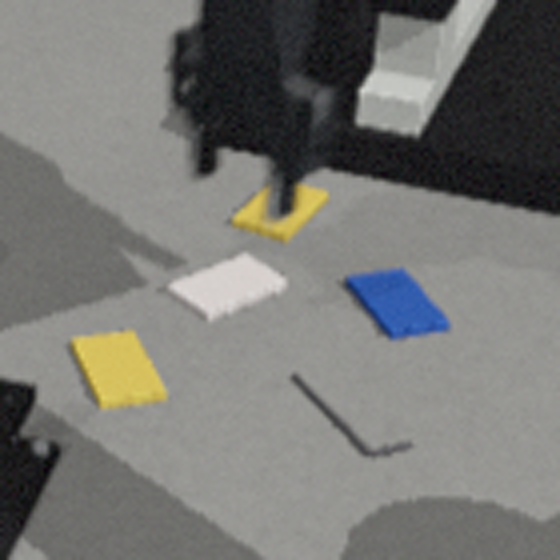

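The gripper hovers above the tile, with fingertips in the crop at about (205,172) and (288,215), i.e. image (381,163) and (402,174). I'll compare those with where the calibration predicts them.

Run:
```python
from h import *
from scipy.spatial.transform import Rotation as Ro
s=get("side");t=get("top","t3")
st=ctrl.sense();R=Ro.from_euler('xyz',st["orientation"],degrees=True).as_matrix()
for sx in(1,-1):
  for off in (35,42):
    X=st["eef_pos"]+R@np.array([sx*off/1000,0,.008]);print(sx,off,proj(s,X).round(1),proj(t,X).round(1))
crop(t,380,180,470,260,7,"t3c")
print(proj(s,[.4756,-.350,.008]),proj(s,[.4756,-.346,.008]))
print(white(s,(365,178,410,205),.008,160)[0])
```

```text
1 35 [380.5 165.2] [433.3 217.3]
1 42 [378.8 164.2] [434.7 215. ]
-1 35 [397.3 175.3] [420.  240.7]
-1 42 [399.1 176.3] [418.6 243. ]
[386.8197572 189.4032749] [386.3731159  190.08323737]
((472.9322509765625, -341.59356689453125), (82.82733917236328, 55.62464904785156), 59.55636978149414)
```

View pics/t3c.png

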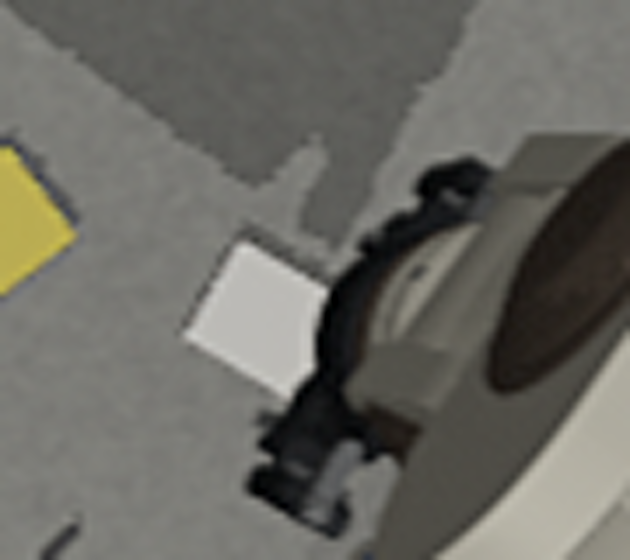

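Predictions match to 1–2 px. Descending.

```bash
python3 -m creep '[{"dx":0.004,"dy":-0.008,"dz":0.2,"ax":0,"ay":0,"az":-0.002,"grip":70},{"dx":0.004,"dy":-0.008,"dz":0.2,"ax":0,"ay":0,"az":-0.002,"grip":70},{"dx":0.004,"dy":-0.008,"dz":0.25,"ax":0,"ay":0,"az":-0.002,"grip":70},{"dx":0.004,"dy":-0.008,"dz":0.262,"ax":0,"ay":0,"az":-0.002,"grip":70},{"dx":0.004,"dy":-0.008,"dz":0.262,"ax":0,"ay":0,"az":-0.002,"grip":70}]'; python3 to.py .477 -.3475 .0145 -30
python3 - <<'E'
from h import *
s=get("side","s3");crop(s,330,120,470,260,4,"s3c")
E
```

```text
clock: 1.7
eef_pos: [0.4757, -0.349, 0.0177]
orientation: [180.0, 0.0, -30.1]
wrist_force: [-0.0, -0.3, 0.0]
width: 0.822
d [ 0.0016 -0.0079  0.0128] a [ 0.      0.0001 -0.0013] | t 1.7 pos [ 0.4757 -0.349   0.0177] rpy [ 1.800e+02  1.000e-02 -3.012e+01] F [-0.04 -0.34  0.04] w 0.822
```

View pics/s3c.png

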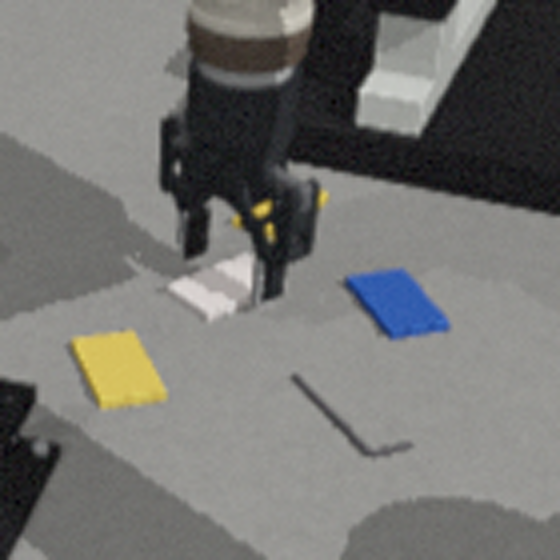

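The fingers straddle the tile across its short side, with tips in the crop at about (195,255) and (270,298) and the tile centre at about (228,286). I'll go the last 3 mm and close.

```bash
python3 -m creep '[{"dx":0,"dy":-0.008,"dz":0.012,"ax":0,"ay":0,"az":0,"grip":70},{"dx":0,"dy":-0.008,"dz":0.012,"ax":0,"ay":0,"az":0,"grip":40},{"dx":0,"dy":-0.008,"dz":0.012,"ax":0,"ay":0,"az":0,"grip":40},{"dx":0,"dy":-0.008,"dz":0.012,"ax":0,"ay":0,"az":0,"grip":40},{"dx":0,"dy":-0.008,"dz":0.012,"ax":0,"ay":0,"az":0,"grip":40}]'; python3 -m creep '[{"dx":0,"dy":0,"dz":0,"ax":0,"ay":0,"az":0,"grip":40},{"dx":0,"dy":0,"dz":0,"ax":0,"ay":0,"az":0,"grip":40},{"dx":0,"dy":0,"dz":0,"ax":0,"ay":0,"az":0,"grip":40}]';python3 to.py .477 -.3475 .1 -30
```

```text
clock: 2.17
eef_pos: [0.4777, -0.347, 0.0156]
orientation: [180.0, -0.1, -30.1]
wrist_force: [-0.5, -0.1, 6.2]
width: 0.5
clock: 2.42
eef_pos: [0.4777, -0.347, 0.0155]
orientation: [180.0, -0.1, -30.1]
wrist_force: [-0.4, 1.4, 6.1]
width: 0.501
d [-0.0008  0.003  -0.3378] a [ 0.0001 -0.0011 -0.0006] | t 2.42 pos [ 0.4777 -0.347   0.0155] rpy [ 1.7999e+02 -1.0000e-01 -3.0050e+01] F [-0.35  1.4   6.09] w 0.501
```

The tips touched the bench (6 N). I'll reopen, rise 2 mm and regrip, so the tips clear the plate during placing.

```bash
python3 -m creep '[{"dx":0,"dy":0,"dz":0,"ax":0,"ay":0,"az":0,"grip":56},{"dx":0,"dy":0,"dz":-0.006,"ax":0,"ay":0,"az":0,"grip":56},{"dx":0,"dy":0,"dz":-0.01,"ax":0,"ay":0,"az":0,"grip":56},{"dx":0,"dy":0,"dz":-0.01,"ax":0,"ay":0,"az":0,"grip":40},{"dx":0,"dy":0,"dz":-0.01,"ax":0,"ay":0,"az":0,"grip":40}]'; python3 -m creep '[{"dx":0,"dy":0,"dz":0,"ax":0,"ay":0,"az":0,"grip":40},{"dx":0,"dy":0,"dz":0,"ax":0,"ay":0,"az":0,"grip":40},{"dx":0,"dy":0,"dz":0,"ax":0,"ay":0,"az":0,"grip":40},{"dx":0,"dy":0,"dz":0,"ax":0,"ay":0,"az":0,"grip":40}]';python3 to.py .477 -.3475 .16 -30
```

```text
clock: 2.83
eef_pos: [0.4774, -0.3468, 0.0176]
orientation: [180.0, -0.0, -30.1]
wrist_force: [-0.7, 1.0, 6.0]
width: 0.492
clock: 3.17
eef_pos: [0.4774, -0.3468, 0.0176]
orientation: [180.0, -0.0, -30.1]
wrist_force: [-2.0, 0.8, 4.7]
width: 0.489
d [ 0.0006  0.0031 -0.5696] a [ 0.     -0.0005 -0.0006] | t 3.17 pos [ 0.4774 -0.3468  0.0176] rpy [ 1.800e+02 -5.000e-02 -3.005e+01] F [-1.98  0.81  4.65] w 0.489
```

```bash
python3 -m creep '[{"dx":0,"dy":0,"dz":-0.1,"ax":0,"ay":0,"az":0,"grip":40},{"dx":0,"dy":0,"dz":-0.25,"ax":0,"ay":0,"az":0,"grip":40},{"dx":0,"dy":0,"dz":-0.4,"ax":0,"ay":0,"az":0,"grip":40},{"dx":0,"dy":0,"dz":-0.57,"ax":0,"ay":0,"az":0,"grip":40},{"dx":0,"dy":0,"dz":-0.57,"ax":0,"ay":0,"az":0,"grip":40}]';python3 to.py .6 -.1 .16 6
python3 - <<'E'
from h import *
s=get("side","s4");crop(s,310,60,470,220,4,"s4c")
t=get("top","t4");crop(t,380,170,500,290,4,"t4c")
E
```

```text
clock: 3.58
eef_pos: [0.4792, -0.3482, 0.1679]
orientation: [179.9, -0.6, -30.1]
wrist_force: [1.0, -1.1, 0.8]
width: 0.491
d [-0.0792 -1.1013  0.0295] a [ 0.0028 -0.0064 -0.4007] | t 3.58 pos [ 0.4792 -0.3482  0.1679] rpy [179.94  -0.61 -30.06] F [ 0.97 -1.05  0.82] w 0.491
```

View pics/s4c.png

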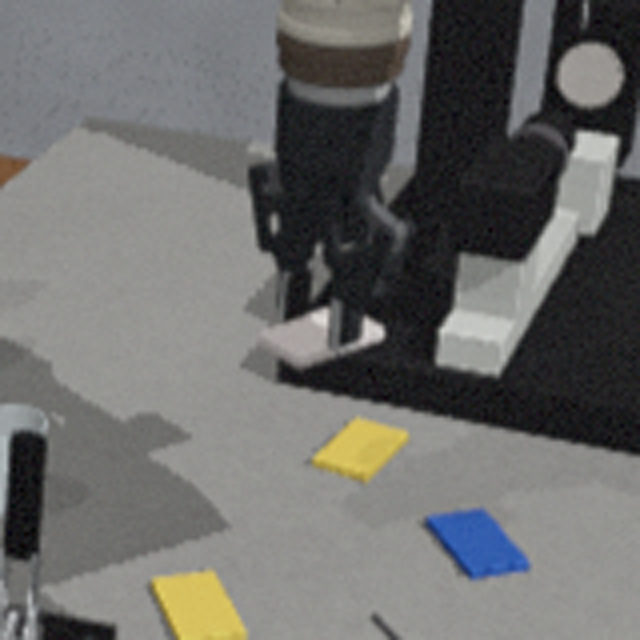

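The tile is firmly held between the pads, with crop corners at about (262,338), (297,365) and (385,335). The finger sits a few mm towards the tile's -y end. I'll carry it high over the clamp.

```bash
python3 -m creep '[{"dx":0,"dy":-0.1,"dz":-0.12,"ax":0,"ay":0,"az":-0.05,"grip":40},{"dx":-0.04,"dy":-0.2,"dz":-0.25,"ax":0,"ay":0.006,"az":-0.1,"grip":40},{"dx":-0.05,"dy":-0.35,"dz":-0.33,"ax":0,"ay":0.006,"az":-0.15,"grip":40},{"dx":-0.06,"dy":-0.5,"dz":-0.34,"ax":0,"ay":0.006,"az":-0.2,"grip":40},{"dx":-0.08,"dy":-0.65,"dz":-0.34,"ax":0,"ay":0.006,"az":-0.22,"grip":40}]';python3 to.py .544 .093 .25 6
```

```text
clock: 4.1
eef_pos: [0.542, -0.1948, 0.2444]
orientation: [179.9, -0.6, -10.1]
wrist_force: [1.1, -0.3, -0.3]
width: 0.493
d [-0.1928 -1.1351 -0.0264] a [ 0.002  -0.0061 -0.1784] | t 4.1 pos [ 0.542  -0.1948  0.2444] rpy [179.9   -0.57 -10.05] F [ 1.08 -0.31 -0.28] w 0.493
```

```bash
python3 -m creep '[{"dx":-0.02,"dy":-0.16,"dz":-0.03,"ax":0,"ay":-0.006,"az":-0.05,"grip":40},{"dx":-0.05,"dy":-0.32,"dz":-0.03,"ax":0.002,"ay":-0.006,"az":-0.1,"grip":40},{"dx":-0.08,"dy":-0.48,"dz":-0.03,"ax":0.002,"ay":-0.006,"az":-0.14,"grip":40},{"dx":-0.11,"dy":-0.64,"dz":-0.03,"ax":0.002,"ay":-0.006,"az":-0.178,"grip":40},{"dx":-0.14,"dy":-0.8,"dz":-0.03,"ax":0.002,"ay":-0.006,"az":-0.178,"grip":40}]';python3 to.py .544 .093 .25 6
```

```text
clock: 4.52
eef_pos: [0.5416, 0.0089, 0.2491]
orientation: [-180.0, 0.2, 6.0]
wrist_force: [0.3, 0.5, -0.5]
width: 0.487
d [ 0.0446 -0.3335 -0.0037] a [-0.0004  0.0021 -0.0003] | t 4.52 pos [0.5416 0.0089 0.2491] rpy [-179.97    0.19    5.97] F [ 0.25  0.51 -0.5 ] w 0.487
```

```bash
python3 -m creep '[{"dx":0.02,"dy":-0.16,"dz":0,"ax":0,"ay":0,"az":0,"grip":40},{"dx":0.04,"dy":-0.333,"dz":0,"ax":0,"ay":0,"az":0,"grip":40},{"dx":0.044,"dy":-0.333,"dz":0.15,"ax":0,"ay":0,"az":0,"grip":40},{"dx":0.044,"dy":-0.333,"dz":0.3,"ax":0,"ay":0,"az":0,"grip":40},{"dx":0.044,"dy":-0.333,"dz":0.46,"ax":0,"ay":0,"az":0,"grip":40}]';python3 -m creep '[{"dx":0,"dy":0,"dz":0.15,"ax":0,"ay":0,"az":0,"grip":40},{"dx":0,"dy":0,"dz":0.15,"ax":0,"ay":0,"az":0,"grip":40}]';python3 to.py .544 .093 .074 6
python3 - <<'E'
from h import *
s=get("side","s5");crop(s,230,170,360,310,4,"s5c")
t=get("top","t5");crop(t,220,140,360,240,5,"t5c")
E
```

```text
clock: 4.93
eef_pos: [0.5444, 0.0921, 0.1334]
orientation: [-180.0, 0.1, 5.9]
wrist_force: [1.5, 0.6, -1.6]
width: 0.491
clock: 5.1
eef_pos: [0.5398, 0.0904, 0.0888]
orientation: [180.0, 0.9, 5.8]
wrist_force: [-2.0, -0.1, -2.4]
width: 0.491
d [ 0.0187 -0.0088  0.0588] a [ 0.0004  0.0095 -0.0024] | t 5.1 pos [0.5398 0.0904 0.0888] rpy [179.96   0.85   5.79] F [-2.03 -0.07 -2.42] w 0.491
```

View pics/s5c.png

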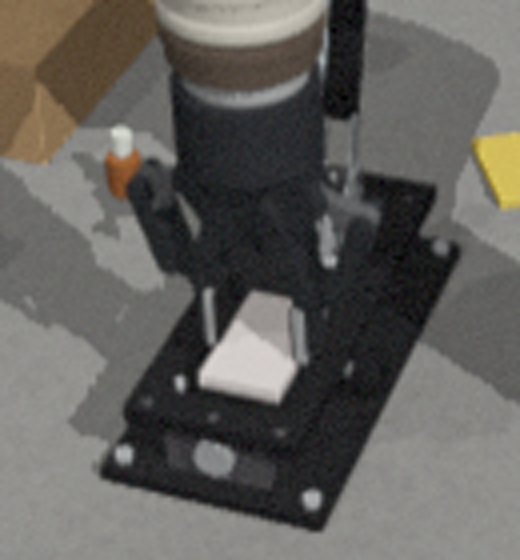

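View pics/t5c.png

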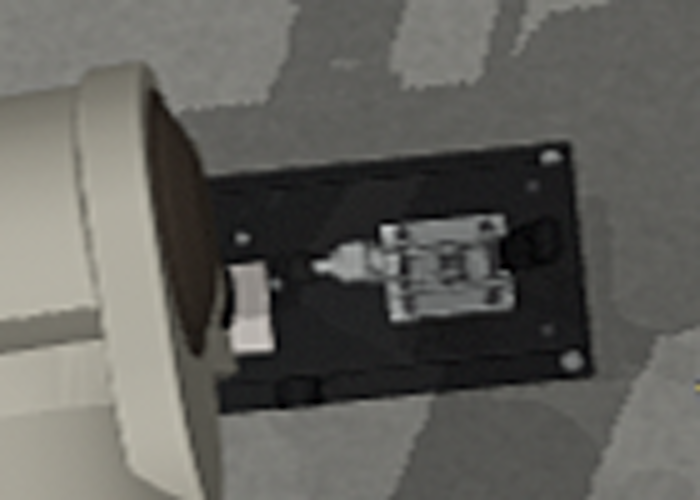

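In the top view the tile's clamp-side end is visible, with crop corners at about (265,263) and (273,352). Two pins show beside it at (242,238) and (275,283). I'll express those corners in the pin frame within the same view.

```bash
cat > st.py <<'E'
from h import *
th=np.radians(6.005);E=np.array([[np.cos(th),np.sin(th)],[-np.sin(th),np.cos(th)]])
N=np.array([.55277,.08788])   # top camera pin fit
def stg(d,px,z,N=N): return E@(ray(d,px,z)[:2]-N)*1000
if __name__=="__main__":
    t=cv2.imread("pics/t5.png");d=optics.get_image("top")
    for p in((265,263),(273,352)): print(stg(d,(220+p[0]/5,140+p[1]/5),.079))
    st=ctrl.sense();print("tcp",E@(st["eef_pos"][:2]-N)*1000)
E
python3 st.py
```

```text
[  9.09514072 -39.37674939]
[-36.84995161 -39.03967939]
tcp [-7.37088649  3.85062035]
```

```bash
python3 to.py .544 .093 .074 6
python3 - <<'E'
from h import *
t=get("top","t6");crop(t,240,170,300,230,10,"t6c")
s=get("side","s6");crop(s,250,210,330,290,8,"s6c")
E
python3 to.py .544 .093 .074 6
```

```text
d [-0.0033 -0.0086  0.1028] a [-0.0002  0.0003 -0.0027] | t 5.25 pos [0.545  0.0909 0.0997] rpy [-1.7998e+02  2.0000e-02  5.7500e+00] F [-0.15 -0.18  0.3 ] w 0.49
d [-0.0085 -0.0084  0.1097] a [-0.0004 -0.0021 -0.0028] | t 5.35 pos [0.5462 0.0911 0.1014] rpy [-179.97   -0.19    5.75] F [ 0.85  0.45 -0.04] w 0.494
```

View pics/t6c.png

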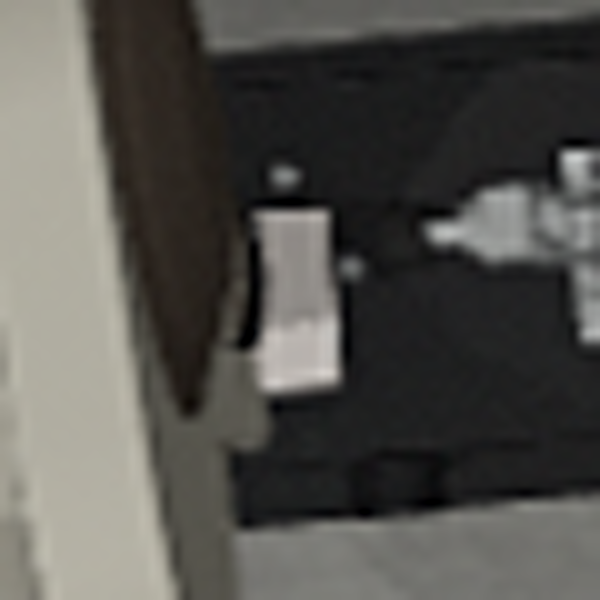

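View pics/s6c.png

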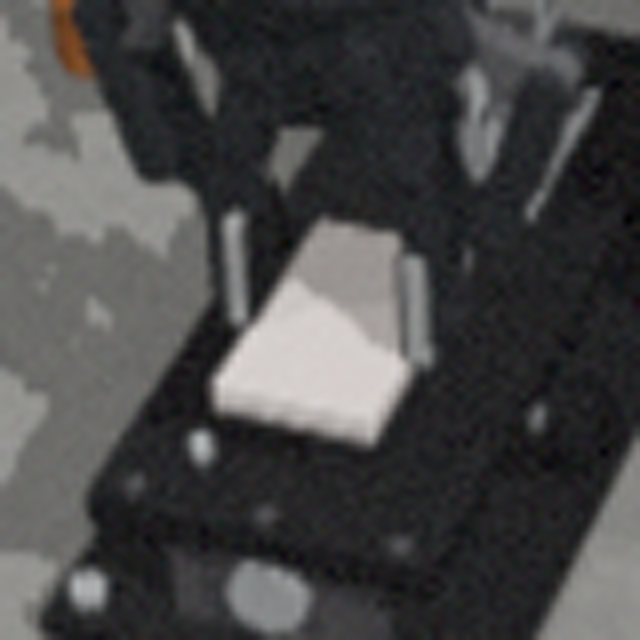

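The arm was still ringing after the fast move. I'll let it settle and measure again.

```bash
python3 -m creep '[{"dx":0,"dy":0,"dz":0,"ax":0,"ay":0,"az":0,"grip":40},{"dx":0,"dy":0,"dz":0,"ax":0,"ay":0,"az":0,"grip":40},{"dx":0,"dy":0,"dz":0,"ax":0,"ay":0,"az":0,"grip":40},{"dx":0,"dy":0,"dz":0,"ax":0,"ay":0,"az":0,"grip":40},{"dx":0,"dy":0,"dz":0,"ax":0,"ay":0,"az":0,"grip":40}]'; python3 to.py .544 .093 .074 6
cat > tl.py <<'E'
import sys
from st import *
# white tile in top & side view; height of tile's upper face from tcp
ztop=float(sys.argv[1]) if len(sys.argv)>1 else ctrl.sense()["eef_pos"][2]-.0176+.008
tag=sys.argv[2]
t=get("top",tag+"t");s=get("side",tag+"s");st=ctrl.sense();print("tcp",st["eef_pos"].round(4),"ztop",round(ztop,4))
crop(t,240,170,300,230,10,tag+"tc");crop(s,250,210,330,290,8,tag+"sc")
def blob(d,box,thr):
    x0,y0,x1,y1=box;g=d["img"][y0:y1,x0:x1].min(2);m=(g>thr).astype(np.uint8)
    cs,_=cv2.findContours(m,cv2.RETR_EXTERNAL,cv2.CHAIN_APPROX_NONE);return max(cs,key=cv2.contourArea).reshape(-1,2)+[x0,y0]
c=blob(t,(262,189,280,213),105)
P=np.array([stg(t,p,ztop) for p in c]);print("top: x",P[:,0].min().round(1),P[:,0].max().round(1),"y min(end edge)",P[:,1].min().round(1),"-> centre y",(P[:,1].min()+37.5).round(1))
(cx,cy),wh,a=cv2.minAreaRect(P.astype(np.float32));print("rect",cx,cy,wh,a)
E
python3 tl.py "" q 2>/dev/null || python3 tl.py $(python3 -c "
from cell import ctrl;print(ctrl.sense()['eef_pos'][2]-.0096)") q
```

```text
clock: 5.77
eef_pos: [0.545, 0.091, 0.099]
orientation: [-180.0, -0.0, 5.8]
wrist_force: [-0.3, -0.0, -1.1]
width: 0.487
d [-0.0032 -0.0083  0.0999] a [-0.0002 -0.     -0.0026] | t 5.77 pos [0.545 0.091 0.099] rpy [-179.98   -0.      5.76] F [-0.31 -0.01 -1.07] w 0.487
tcp [0.5449 0.091  0.0987] ztop 0.0894
top: x -30.4 14.2 y min(end edge) -38.2 -> centre y -0.7
rect -8.102265357971191 -28.503650665283203 (20.3206729888916, 43.31142044067383) 84.3130874633789
```

```bash
ls pics
```

```text
qs.png
qsc.png
qt.png
qtc.png
s1.png
s2.png
s2c.png
s3.png
s3c.png
s4.png
s4c.png
s5.png
s5c.png
s6.png
s6c.png
side0.png
t1.png
t2.png
t3.png
t3c.png
t4.png
t4c.png
t5.png
t5c.png
t6.png
t6c.png
top0.png
```

```bash
python3 - <<'E'
from st import *
import pins
E
python3 - <<'E'
from st import *
d=optics.get_image("side")
# side-view pin frame: pin centroid height ~.058
c=np.array([[274.7,265.32],[283.91,250.79],[296.89,249.27]]);A=np.array([[25.5,26],[25.5,-26],[0,-40.5]])/1000
W=np.array([ray(d,p,.058)[:2] for p in c]);N2=W.mean(0)-E.T@A.mean(0);print("N side",N2)
for p in((213,383),(378,420)): print(stg(d,(250+p[0]/8,210+p[1]/8),.0894,N2))
E
```

```text
top [[nan, nan], [268.62, 190.76], [271.92, 197.33]]
top yaw nan nest [nan nan] res mm [[nan, nan], [nan, nan], [nan, nan]]
side [[275.03, 265.06], [nan, nan], [294.6, 253.13]]
side yaw nan nest [nan nan] res mm [[nan, nan], [nan, nan], [nan, nan]]
[nan nan nan]
[nan nan nan]
[557.75338828  56.29295657  49.97084636]
N side [0.55275473 0.09152011]
[14.99755388 35.65729381]
[-31.48274035  35.8356084 ]pins.py:6: RuntimeWarning: invalid value encountered in scalar divide
  yy,xx=np.mgrid[v-r:v+r+1,u-r:u+r+1];return (w*xx).sum()/w.sum(),(w*yy).sum()/w.sum()
```

View pics/qsc.png

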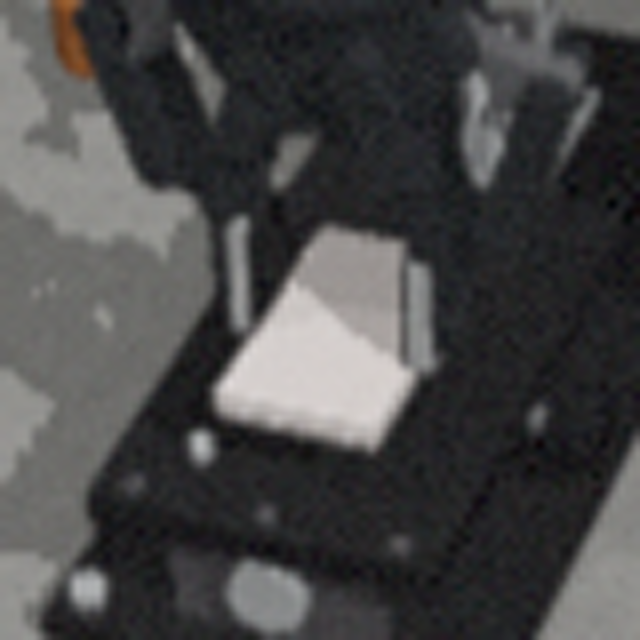

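Top and side agree: the tile centre is at about (-8, -1.2) mm in the nest frame. I'll shift to about (-6, +4) clear of the pins and descend slowly to 1 mm above the face.

```bash
python3 -m creep '[{"dx":0.004,"dy":-0.012,"dz":0,"ax":0,"ay":0,"az":-0.002,"grip":40},{"dx":0.008,"dy":-0.021,"dz":0.02,"ax":0,"ay":0,"az":-0.0026,"grip":40},{"dx":0.008,"dy":-0.021,"dz":0.04,"ax":0,"ay":0,"az":-0.0026,"grip":40},{"dx":0.008,"dy":-0.021,"dz":0.06,"ax":0,"ay":0,"az":-0.0026,"grip":40},{"dx":0.008,"dy":-0.021,"dz":0.07,"ax":0,"ay":0,"az":-0.0026,"grip":40}]';  python3 -m creep '[{"dx":0,"dy":0,"dz":0.01,"ax":0,"ay":0,"az":0,"grip":40},{"dx":0,"dy":0,"dz":0.02,"ax":0,"ay":0,"az":0,"grip":40},{"dx":0,"dy":0,"dz":0.025,"ax":0,"ay":0,"az":0,"grip":40},{"dx":0,"dy":0,"dz":0.025,"ax":0,"ay":0,"az":0,"grip":40},{"dx":0,"dy":0,"dz":0.025,"ax":0,"ay":0,"az":0,"grip":40}]'; python3 -m creep '[{"dx":0,"dy":0,"dz":0,"ax":0,"ay":0,"az":0,"grip":40},{"dx":0,"dy":0,"dz":0,"ax":0,"ay":0,"az":0,"grip":40},{"dx":0,"dy":0,"dz":0,"ax":0,"ay":0,"az":0,"grip":40},{"dx":0,"dy":0,"dz":0,"ax":0,"ay":0,"az":0,"grip":40}]';python3 to.py .545 .091 .0726 6; python3 tl.py .0645 r
```

```text
clock: 6.43
eef_pos: [0.5458, 0.0964, 0.0799]
orientation: [-180.0, 0.1, 6.0]
wrist_force: [0.0, 0.2, -1.0]
width: 0.487
clock: 6.85
eef_pos: [0.5464, 0.0964, 0.075]
orientation: [-180.0, 0.0, 6.0]
wrist_force: [0.5, -1.2, 0.2]
width: 0.489
clock: 7.18
eef_pos: [0.5464, 0.0964, 0.075]
orientation: [-180.0, 0.0, 6.0]
wrist_force: [-0.5, 0.3, -1.1]
width: 0.486
d [-0.0078  0.0209  0.0098] a [-0.0002  0.0001 -0.0001] | t 7.18 pos [0.5464 0.0964 0.075 ] rpy [-1.7998e+02  1.0000e-02  5.9900e+00] F [-0.5   0.33 -1.14] w 0.486
tcp [0.5464 0.0964 0.075 ] ztop 0.0645
top: x -28.0 16.3 y min(end edge) -33.2 -> centre y 4.3
rect -6.477632522583008 -23.501319885253906 (20.75156593322754, 44.24977493286133) 84.5017318725586
```

View pics/rsc.png

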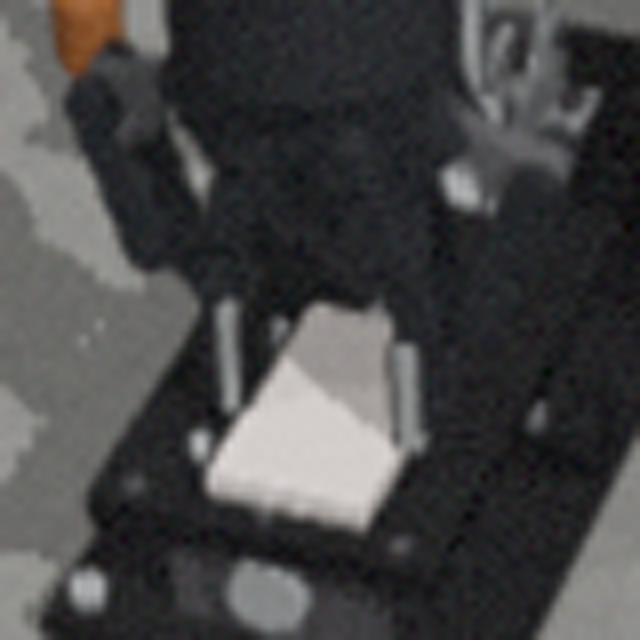

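View pics/rtc.png

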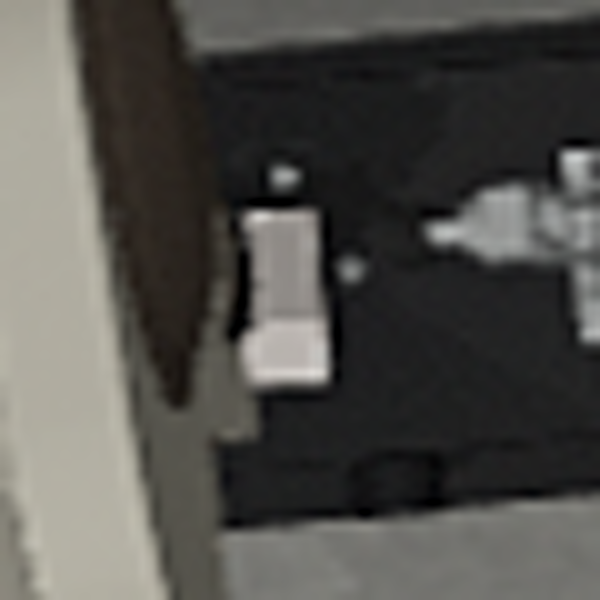

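The tile sits beside all three pins, at about (-6.5, +4.3). I'll lower it to the face and then slide it towards the short-edge pin in small steps, watching the force.

```bash
python3 -m creep '[{"dx":0,"dy":0,"dz":0.002,"ax":0,"ay":0,"az":0,"grip":40},{"dx":0,"dy":0,"dz":0.005,"ax":0,"ay":0,"az":0,"grip":40},{"dx":0,"dy":0,"dz":0.008,"ax":0,"ay":0,"az":0,"grip":40},{"dx":0,"dy":0,"dz":0.008,"ax":0,"ay":0,"az":0,"grip":40},{"dx":0,"dy":0,"dz":0.008,"ax":0,"ay":0,"az":0,"grip":40}]';  python3 -m creep '[{"dx":0,"dy":0.002,"dz":0,"ax":0,"ay":0,"az":0,"grip":40},{"dx":0,"dy":0.005,"dz":0,"ax":0,"ay":0,"az":0,"grip":40},{"dx":0,"dy":0.008,"dz":0,"ax":0,"ay":0,"az":0,"grip":40},{"dx":0,"dy":0.01,"dz":0,"ax":0,"ay":0,"az":0,"grip":40},{"dx":0,"dy":0.01,"dz":0,"ax":0,"ay":0,"az":0,"grip":40}]'
```

```text
clock: 7.7
eef_pos: [0.5463, 0.0964, 0.0728]
orientation: [-180.0, 0.0, 6.0]
wrist_force: [1.1, -0.0, -0.8]
width: 0.489
clock: 8.12
eef_pos: [0.5466, 0.0938, 0.0729]
orientation: [-180.0, 0.0, 6.0]
wrist_force: [0.4, -0.4, -1.1]
width: 0.494
```

```bash
python3 -m creep '[{"dx":0,"dy":0.001,"dz":0.001,"ax":0,"ay":0,"az":0,"grip":40},{"dx":0,"dy":0.003,"dz":0.001,"ax":0,"ay":0,"az":0,"grip":40},{"dx":0,"dy":0.004,"dz":0.001,"ax":0,"ay":0,"az":0,"grip":40},{"dx":0,"dy":0.004,"dz":0.001,"ax":0,"ay":0,"az":0,"grip":40}]';python3 -m creep '[{"dx":0,"dy":0.001,"dz":0,"ax":0,"ay":0,"az":0,"grip":40},{"dx":0,"dy":0.002,"dz":0,"ax":0,"ay":0,"az":0,"grip":40},{"dx":0,"dy":0.002,"dz":0,"ax":0,"ay":0,"az":0,"grip":40}]';python3 -m creep '[{"dx":0,"dy":0.001,"dz":0,"ax":0,"ay":0,"az":0,"grip":40},{"dx":0,"dy":0.002,"dz":0,"ax":0,"ay":0,"az":0,"grip":40},{"dx":0,"dy":0.002,"dz":0,"ax":0,"ay":0,"az":0,"grip":40}]'
```

```text
clock: 8.45
eef_pos: [0.5467, 0.0929, 0.0727]
orientation: [-180.0, 0.0, 6.0]
wrist_force: [-0.3, 0.5, 0.2]
width: 0.491
clock: 8.7
eef_pos: [0.5467, 0.0924, 0.0727]
orientation: [-180.0, 0.0, 6.0]
wrist_force: [0.4, -0.2, -0.3]
width: 0.486
clock: 8.95
eef_pos: [0.5468, 0.0919, 0.0727]
orientation: [-180.0, 0.0, 6.0]
wrist_force: [-0.1, 0.8, -0.8]
width: 0.487
```

```bash
python3 -m creep '[{"dx":0,"dy":0.001,"dz":0,"ax":0,"ay":0,"az":0,"grip":40},{"dx":0,"dy":0.002,"dz":0,"ax":0,"ay":0,"az":0,"grip":40},{"dx":0,"dy":0.002,"dz":0,"ax":0,"ay":0,"az":0,"grip":40}]';python3 -m creep '[{"dx":0,"dy":0.001,"dz":0,"ax":0,"ay":0,"az":0,"grip":40},{"dx":0,"dy":0.002,"dz":0,"ax":0,"ay":0,"az":0,"grip":40},{"dx":0,"dy":0.002,"dz":0,"ax":0,"ay":0,"az":0,"grip":40}]'; python3 tl.py .063 u
```

```text
clock: 9.2
eef_pos: [0.5468, 0.0914, 0.0727]
orientation: [-180.0, 0.0, 6.0]
wrist_force: [-0.3, 0.3, -0.0]
width: 0.489
clock: 9.45
eef_pos: [0.5469, 0.0909, 0.0727]
orientation: [-180.0, 0.0, 6.0]
wrist_force: [-0.4, -0.4, -0.5]
width: 0.492
tcp [0.5469 0.0909 0.0727] ztop 0.063
top: x -27.4 15.9 y min(end edge) -38.5 -> centre y -1.0
rect -5.773750305175781 -29.94087791442871 (18.186311721801758, 41.76571273803711) 84.48855590820312
```

View pics/utc.png

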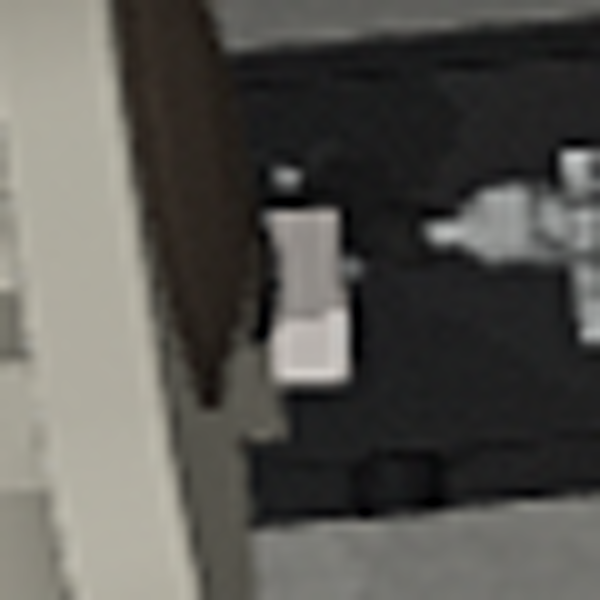

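View pics/usc.png

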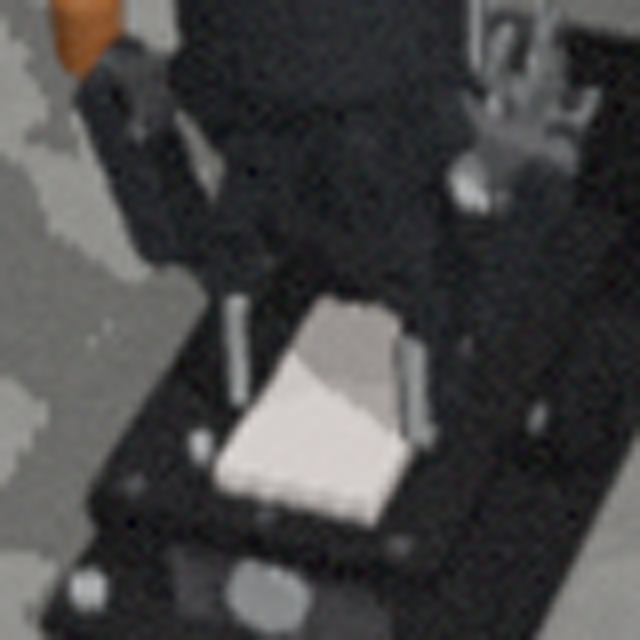

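Run:
```python
from st import *
d=optics.get_image("side");N2=np.array([.55275,.09152])
for nm in("qsc","rsc","usc"):
    g=cv2.imread(f"pics/{nm}.png").min(2);
    # vertical profile through tile's +y end at several columns (tile front face slightly darker)
    print(nm,[ [int(v) for v in g[440:540:6,c]] for c in (280,320)])
for p in((218,470),(378,505)): print(stg(d,(250+p[0]/8-.44,210+p[1]/8-.44),.063,N2))
for p in((218,490),(375,525)): print(stg(d,(250+p[0]/8-.44,210+p[1]/8-.44),.055,N2))
```

```text
qsc [[28, 24, 21, 30, 36, 39, 38, 35, 35, 34, 35, 39, 41, 39, 41, 39, 33], [78, 38, 32, 33, 33, 36, 38, 37, 38, 38, 37, 41, 40, 38, 34, 33, 35]]
rsc [[202, 203, 204, 203, 202, 203, 206, 210, 198, 180, 163, 132, 85, 47, 36, 37, 35], [204, 204, 204, 203, 203, 203, 204, 205, 207, 199, 181, 171, 154, 117, 73, 45, 33]]
usc [[204, 205, 205, 202, 203, 207, 205, 189, 177, 153, 112, 69, 47, 39, 33, 36, 35], [202, 203, 204, 204, 204, 204, 204, 209, 195, 178, 165, 143, 99, 58, 38, 36, 33]]
[14.9551262  38.61739769]
[-30.39421434  38.08919261]
[15.82153152 37.7448937 ]
[-28.97507192  37.37701948]
```

The side view puts the tile at y ≈ +0.5, so contact should come soon. Continuing.

```bash
for i in 1 ; do python3 -m creep '[{"dx":0,"dy":0.001,"dz":0,"ax":0,"ay":0,"az":0,"grip":40},{"dx":0,"dy":0.002,"dz":0,"ax":0,"ay":0,"az":0,"grip":40},{"dx":0,"dy":0.002,"dz":0,"ax":0,"ay":0,"az":0,"grip":40}]'; done; python3 to.py .5469 .09 .0727 6;python3 -m creep '[{"dx":0,"dy":0.001,"dz":0,"ax":0,"ay":0,"az":0,"grip":40},{"dx":0,"dy":0.002,"dz":0,"ax":0,"ay":0,"az":0,"grip":40},{"dx":0,"dy":0.002,"dz":0,"ax":0,"ay":0,"az":0,"grip":40}]'; python3 to.py .5469 .09 .0727 6
```

```text
clock: 9.85
eef_pos: [0.5469, 0.0907, 0.0727]
orientation: [-180.0, 0.0, 6.0]
wrist_force: [0.6, 2.2, 0.3]
width: 0.488
d [-0.0003  0.0027 -0.0001] a [-0.0006  0.0003  0.0001] | t 9.85 pos [0.5469 0.0907 0.0727] rpy [-1.7995e+02  3.0000e-02  6.0100e+00] F [0.57 2.24 0.28] w 0.488
clock: 10.1
eef_pos: [0.5469, 0.0905, 0.0727]
orientation: [-179.9, 0.0, 6.0]
wrist_force: [-0.3, 4.6, -0.2]
width: 0.488
d [-0.0004  0.002   0.0001] a [-0.001   0.0003  0.0002] | t 10.1 pos [0.5469 0.0905 0.0727] rpy [-1.7991e+02  2.0000e-02  6.0200e+00] F [-0.27  4.62 -0.16] w 0.488
```

There's contact with the short-edge pin (4.6 N along y). I'll back off about 0.6 mm and slide towards +x.

```bash
python3 -m creep '[{"dx":0,"dy":-0.003,"dz":0,"ax":0,"ay":0,"az":0,"grip":40},{"dx":0.004,"dy":-0.003,"dz":0,"ax":0,"ay":0,"az":0,"grip":40},{"dx":0.008,"dy":-0.003,"dz":0,"ax":0,"ay":0,"az":0,"grip":40},{"dx":0.012,"dy":-0.003,"dz":0,"ax":0,"ay":0,"az":0,"grip":40},{"dx":0.016,"dy":-0.003,"dz":0,"ax":0,"ay":0,"az":0,"grip":40}]';python3 -m creep '[{"dx":0.001,"dy":0,"dz":0,"ax":0,"ay":0,"az":0,"grip":40},{"dx":0.002,"dy":0,"dz":0,"ax":0,"ay":0,"az":0,"grip":40},{"dx":0.002,"dy":0,"dz":0,"ax":0,"ay":0,"az":0,"grip":40}]'; python3 to.py .5469 .09 .0727 6;python3 -m creep '[{"dx":0.001,"dy":0,"dz":0,"ax":0,"ay":0,"az":0,"grip":40},{"dx":0.002,"dy":0,"dz":0,"ax":0,"ay":0,"az":0,"grip":40},{"dx":0.002,"dy":0,"dz":0,"ax":0,"ay":0,"az":0,"grip":40}]'
```

```text
clock: 10.52
eef_pos: [0.5508, 0.0911, 0.0726]
orientation: [-180.0, 0.1, 6.0]
wrist_force: [-3.2, 2.5, 1.9]
width: 0.488
clock: 10.77
eef_pos: [0.5514, 0.0911, 0.0727]
orientation: [-180.0, 0.0, 6.0]
wrist_force: [-3.1, 2.2, 1.1]
width: 0.485
d [-0.0184  0.0027 -0.0002] a [-0.0002  0.0003 -0.0001] | t 10.77 pos [0.5514 0.0911 0.0727] rpy [-1.7998e+02  3.0000e-02  5.9900e+00] F [-3.13  2.19  1.1 ] w 0.485
clock: 11.02
eef_pos: [0.5519, 0.0912, 0.0727]
orientation: [-180.0, 0.0, 6.0]
wrist_force: [-3.0, 1.8, 1.2]
width: 0.487
```

```bash
python3 -m creep '[{"dx":0.001,"dy":0,"dz":0,"ax":0,"ay":0,"az":0,"grip":40},{"dx":0.002,"dy":0,"dz":0,"ax":0,"ay":0,"az":0,"grip":40},{"dx":0.002,"dy":0,"dz":0,"ax":0,"ay":0,"az":0,"grip":40}]';python3 -m creep '[{"dx":0.001,"dy":0,"dz":0,"ax":0,"ay":0,"az":0,"grip":40},{"dx":0.002,"dy":0,"dz":0,"ax":0,"ay":0,"az":0,"grip":40},{"dx":0.002,"dy":0,"dz":0,"ax":0,"ay":0,"az":0,"grip":40}]'; python3 tl.py .063 v
```

```text
clock: 11.27
eef_pos: [0.5525, 0.0913, 0.0727]
orientation: [-180.0, 0.0, 6.0]
wrist_force: [-2.4, 1.0, 1.0]
width: 0.487
clock: 11.52
eef_pos: [0.553, 0.0913, 0.0726]
orientation: [-180.0, 0.0, 6.0]
wrist_force: [-2.7, 2.6, 0.8]
width: 0.49
tcp [0.5529 0.0913 0.0726] ztop 0.063
top: x -22.0 21.1 y min(end edge) -39.0 -> centre y -1.5
rect -0.45903778076171875 -29.193849563598633 (20.794666290283203, 41.72086715698242) 84.31815338134766
```

View pics/vtc.png

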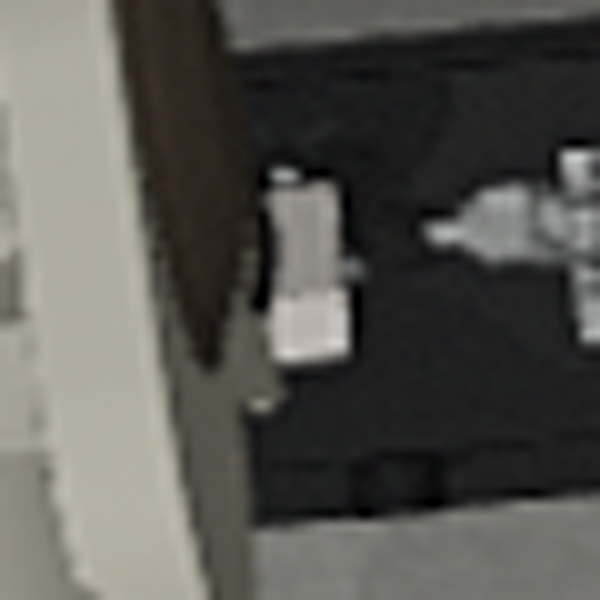

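View pics/vsc.png

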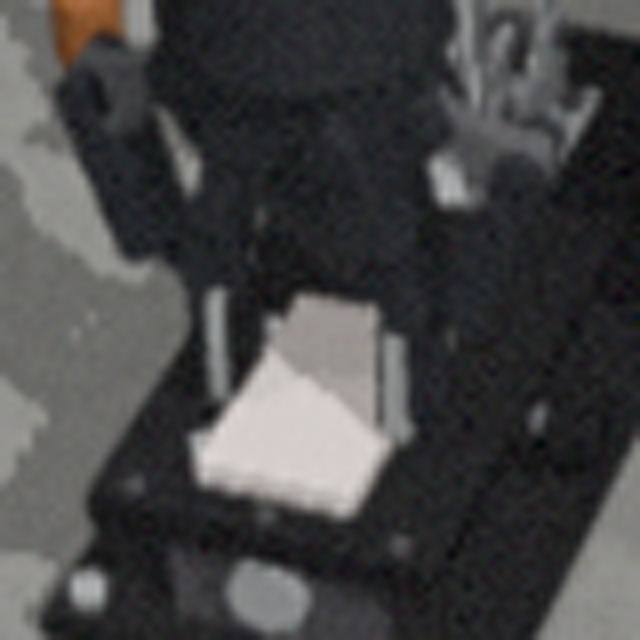

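The tile edge is almost at the two long-edge pins. Continuing in fine steps.

```bash
python3 -m creep '[{"dx":0.001,"dy":0,"dz":0,"ax":0,"ay":0,"az":0,"grip":40},{"dx":0.002,"dy":0,"dz":0,"ax":0,"ay":0,"az":0,"grip":40},{"dx":0.002,"dy":0,"dz":0,"ax":0,"ay":0,"az":0,"grip":40}]';python3 -m creep '[{"dx":0.001,"dy":0,"dz":0,"ax":0,"ay":0,"az":0,"grip":40},{"dx":0.002,"dy":0,"dz":0,"ax":0,"ay":0,"az":0,"grip":40},{"dx":0.002,"dy":0,"dz":0,"ax":0,"ay":0,"az":0,"grip":40}]'; python3 to.py .5469 .09 .0727 6
```

```text
clock: 11.87
eef_pos: [0.5533, 0.0913, 0.0727]
orientation: [-180.0, 0.0, 6.0]
wrist_force: [-2.9, 1.7, 1.3]
width: 0.487
clock: 12.12
eef_pos: [0.5534, 0.0914, 0.0726]
orientation: [-180.0, 0.1, 6.0]
wrist_force: [-4.8, 2.3, 3.4]
width: 0.491
d [-0.0264  0.0028 -0.0002] a [-0.0002  0.001  -0.    ] | t 12.12 pos [0.5534 0.0914 0.0726] rpy [-1.7998e+02  9.0000e-02  6.0000e+00] F [-4.79  2.34  3.37] w 0.491
```

There's contact in x as well (-4.8 N) and y still bears at about 2 N. One more light nudge, then let go.

```bash
python3 -m creep '[{"dx":0.001,"dy":0.001,"dz":0,"ax":0,"ay":0,"az":0,"grip":40},{"dx":0.0015,"dy":0.001,"dz":0,"ax":0,"ay":0,"az":0,"grip":40},{"dx":0.0015,"dy":0.001,"dz":0,"ax":0,"ay":0,"az":0,"grip":40}]';python3 to.py .5469 .09 .0727 6;python3 -m creep '[{"dx":0,"dy":0,"dz":0,"ax":0,"ay":0,"az":0,"grip":46},{"dx":0,"dy":0,"dz":0,"ax":0,"ay":0,"az":0,"grip":48},{"dx":0,"dy":0,"dz":0,"ax":0,"ay":0,"az":0,"grip":52},{"dx":0,"dy":0,"dz":0,"ax":0,"ay":0,"az":0,"grip":56},{"dx":0,"dy":0,"dz":0,"ax":0,"ay":0,"az":0,"grip":58}]'; python3 -m creep '[{"dx":0,"dy":0,"dz":0,"ax":0,"ay":0,"az":0,"grip":58},{"dx":0,"dy":0,"dz":0,"ax":0,"ay":0,"az":0,"grip":58},{"dx":0,"dy":0,"dz":0,"ax":0,"ay":0,"az":0,"grip":58},{"dx":0,"dy":0,"dz":-0.05,"ax":0,"ay":0,"az":0,"grip":58},{"dx":0,"dy":0,"dz":-0.15,"ax":0,"ay":0,"az":0,"grip":58}]'; python3 -m creep '[{"dx":0,"dy":-0.1,"dz":-0.15,"ax":0,"ay":0,"az":0,"grip":58},{"dx":0,"dy":-0.2,"dz":-0.3,"ax":0,"ay":0,"az":0,"grip":58},{"dx":-0.1,"dy":-0.2,"dz":-0.45,"ax":0,"ay":0,"az":0,"grip":30},{"dx":-0.25,"dy":-0.2,"dz":-0.6,"ax":0,"ay":0,"az":0,"grip":0},{"dx":-0.4,"dy":-0.2,"dz":-0.6,"ax":0,"ay":0,"az":0,"grip":0}]'; python3 tl.py .063 w
```

```text
clock: 12.37
eef_pos: [0.5535, 0.0913, 0.0726]
orientation: [-180.0, 0.1, 6.0]
wrist_force: [-7.2, 3.6, 3.4]
width: 0.494
d [-0.0267  0.0026 -0.0003] a [-0.0005  0.0013  0.0001] | t 12.37 pos [0.5535 0.0913 0.0726] rpy [-1.7996e+02  1.2000e-01  6.0100e+00] F [-7.19  3.64  3.45] w 0.494
clock: 12.78
eef_pos: [0.5547, 0.0911, 0.0728]
orientation: [-180.0, -0.0, 6.0]
wrist_force: [0.8, 0.3, -0.3]
width: 0.678
clock: 13.2
eef_pos: [0.5527, 0.0909, 0.1083]
orientation: [-180.0, 0.3, 6.0]
wrist_force: [0.1, 0.1, 0.0]
width: 0.681
clock: 13.62
eef_pos: [0.461, 0.1322, 0.262]
orientation: [-179.9, -0.3, 6.0]
wrist_force: [0.7, 0.7, 1.7]
width: 0.263
tcp [0.4574 0.1315 0.2629] ztop 0.063
top: x -22.0 22.4 y min(end edge) -42.3 -> centre y -4.8
rect -1.3036918640136719 -25.15887451171875 (33.781585693359375, 44.31449508666992) 84.51050567626953
```

View pics/wt.png

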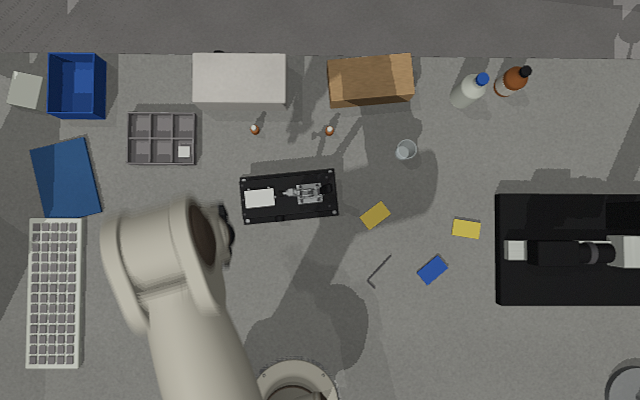

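View pics/wsc.png

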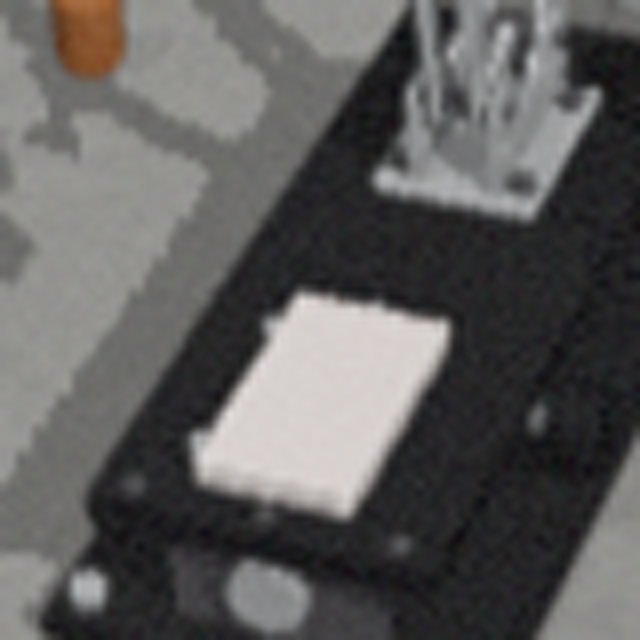

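The tile lies flat, its long edge touching both pins in the side view (crop (272,325) and (198,440)). The arm now clears it, so I'll measure its pose in the pin frame.

Run:
```python
from st import *
t=get("top","x0");crop(t,235,170,300,225,10,"x0c");print(ctrl.sense()["eef_pos"])
x0,y0,x1,y1=242,185,282,214
K=4;g=cv2.resize(t["img"][y0:y1,x0:x1].min(2),None,fx=K,fy=K,interpolation=cv2.INTER_LINEAR)
m=cv2.morphologyEx((g>120).astype(np.uint8),cv2.MORPH_OPEN,np.ones((15,15)))
cs,_=cv2.findContours(m,cv2.RETR_EXTERNAL,cv2.CHAIN_APPROX_NONE);c=max(cs,key=cv2.contourArea).reshape(-1,2)
c=(c+.5)/K-.5+[x0,y0]
P=np.array([stg(t,p,.063) for p in c],np.float32);print(cv2.minAreaRect(P))
```

```text
[0.45916448 0.13162491 0.26086922]
((0.4584941864013672, -0.817779541015625), (45.9377326965332, 76.6419906616211), 0.6357390284538269)
```

View pics/x0c.png

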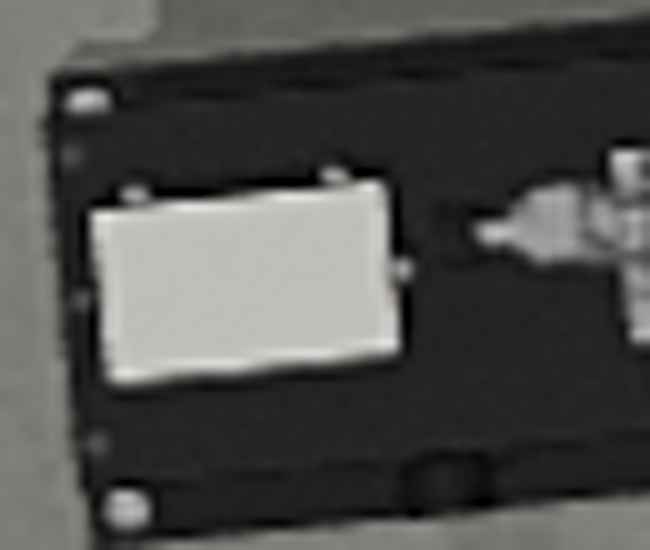

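The tile is home: measured at about (0.5, -0.8) mm and 0.6°, within camera noise, and contact was felt on the pins. Next I'll plan the handle push in the nest frame, corrected by the contact positions.

```bash
cat > arc.py <<'E'
import numpy as np
th=np.radians(6);N=np.array([.5535,.0868]);X=np.array([np.cos(th),np.sin(th)]);Y=np.array([-np.sin(th),np.cos(th)])
TIP=.016;r=.095
def tcp(phi,r=r):
    y=-.155-r*np.cos(phi)+.0075*np.sin(phi)+.011; z=.081+r*np.sin(phi)+.0075*np.cos(phi)+TIP
    return y,z
if __name__=="__main__":
    from cell import ctrl
    y0,z0=tcp(1.38)
    s=ctrl.sense();p=s["eef_pos"];q=p[:2]-N;print("now stage x,y mm",(q@X*1000).round(2),(q@Y*1000).round(2),"z",(p[2]*1000).round(2),"F",s["wrist_force"].round(1),"Fy",(s["wrist_force"][:2]@Y).round(1),"t",s["clock"],s["orientation"].round(2))
    if q@Y<-.13:
        a=np.arange(1.38,-.01,-.06)
        for f in a:
            y,z=tcp(f);print(round(1.38-f,2),"y",(y*1000).round(1),"z",(z*1000).round(1),"dy",((q@Y-y)/.25).round(3),"dz",((p[2]-z)/.25).round(3))
E
python3 arc.py; python3 to.py .568 -.052 .262 6
```

```text
now stage x,y mm -89.13 54.44 z 260.87 F [0.5 0.6 0.4] Fy 0.6 t 13.7667 [-179.93   -0.29    6.04]
d [ 0.3556  0.7762 -0.0037] a [-0.0008 -0.0032  0.0005] | t 13.77 pos [0.4592 0.1316 0.2609] rpy [-179.93   -0.29    6.04] F [0.48 0.63 0.43] w 0.009
```

```bash
python3 -m creep '[{"dx":0.07,"dy":0.15,"dz":-0.01,"ax":0,"ay":0,"az":0,"grip":0},{"dx":0.14,"dy":0.31,"dz":-0.02,"ax":0,"ay":0,"az":0,"grip":0},{"dx":0.21,"dy":0.46,"dz":-0.02,"ax":0,"ay":0,"az":0,"grip":0},{"dx":0.28,"dy":0.6,"dz":-0.02,"ax":0,"ay":0,"az":0,"grip":0},{"dx":0.34,"dy":0.7,"dz":-0.02,"ax":0,"ay":0,"az":0,"grip":0}]'; python3 -m creep '[{"dx":0.015,"dy":0.076,"dz":0,"ax":0,"ay":0,"az":0,"grip":0},{"dx":0.015,"dy":0.076,"dz":0,"ax":0,"ay":0,"az":0,"grip":0},{"dx":0.015,"dy":0.076,"dz":0,"ax":0,"ay":0,"az":0,"grip":0},{"dx":0.015,"dy":0.076,"dz":0,"ax":0,"ay":0,"az":0,"grip":0},{"dx":0.015,"dy":0.076,"dz":0,"ax":0,"ay":0,"az":0,"grip":0}]';python3 -m creep '[{"dx":0,"dy":0,"dz":0,"ax":0,"ay":0,"az":0,"grip":0},{"dx":0,"dy":0,"dz":0,"ax":0,"ay":0,"az":0,"grip":0},{"dx":0,"dy":0,"dz":0,"ax":0,"ay":0,"az":0,"grip":0}]';python3 arc.py; python3 to.py .568 -.052 .262 6
python3 - <<'E'
from h import *
s=get("side","y0");crop(s,240,110,380,260,4,"y0c")
t=get("top","y0t");crop(t,220,140,360,240,5,"y0tc")
E
```

```text
clock: 14.18
eef_pos: [0.5646, -0.0368, 0.2615]
orientation: [180.0, 0.1, 5.9]
wrist_force: [-0.3, -0.2, 1.2]
width: 0.001
clock: 14.6
eef_pos: [0.5687, -0.0513, 0.2621]
orientation: [-180.0, 0.0, 6.0]
wrist_force: [-0.1, -0.5, 0.4]
width: 0.001
clock: 14.85
eef_pos: [0.5687, -0.0515, 0.2624]
orientation: [-180.0, -0.0, 6.1]
wrist_force: [-0.5, -0.9, 0.1]
width: -0.002
now stage x,y mm 0.64 -139.16 z 262.42 F [-0.5 -0.9  0.1] Fy -0.8 t 14.85 [-179.99   -0.      6.05]
0.0 y -154.7 z 191.7 dy 0.062 dz 0.283
0.06 y -160.3 z 190.9 dy 0.085 dz 0.286
0.12 y -165.9 z 189.7 dy 0.107 dz 0.291
0.18 y -171.4 z 188.3 dy 0.129 dz 0.297
0.24 y -176.9 z 186.5 dy 0.151 dz 0.304
0.3 y -182.2 z 184.3 dy 0.172 dz 0.312
0.36 y -187.3 z 181.9 dy 0.193 dz 0.322
0.42 y -192.3 z 179.1 dy 0.213 dz 0.333
0.48 y -197.2 z 176.1 dy 0.232 dz 0.345
0.54 y -201.8 z 172.7 dy 0.251 dz 0.359
0.6 y -206.3 z 169.1 dy 0.268 dz 0.373
0.66 y -210.5 z 165.3 dy 0.285 dz 0.389
0.72 y -214.5 z 161.2 dy 0.301 dz 0.405
0.78 y -218.2 z 156.8 dy 0.316 dz 0.422
0.84 y -221.6 z 152.3 dy 0.33 dz 0.441
0.9 y -224.8 z 147.5 dy 0.343 dz 0.46
0.96 y -227.7 z 142.6 dy 0.354 dz 0.479
1.02 y -230.3 z 137.5 dy 0.364 dz 0.5
1.08 y -232.5 z 132.2 dy 0.374 dz 0.521
1.14 y -234.5 z 126.9 dy 0.381 dz 0.542
1.2 y -236.1 z 121.4 dy 0.388 dz 0.564
1.26 y -237.4 z 115.8 dy 0.393 dz 0.586
1.32 y -238.4 z 110.2 dy 0.397 dz 0.609
1.38 y -239.0 z 104.5 dy 0.399 dz 0.632
d [-0.0029  0.0016  0.0017] a [-0.0001 -0.      0.0006] | t 14.85 pos [ 0.5687 -0.0515  0.2624] rpy [-179.99   -0.      6.05] F [-0.49 -0.86  0.15] w -0.002
```

View pics/y0c.png

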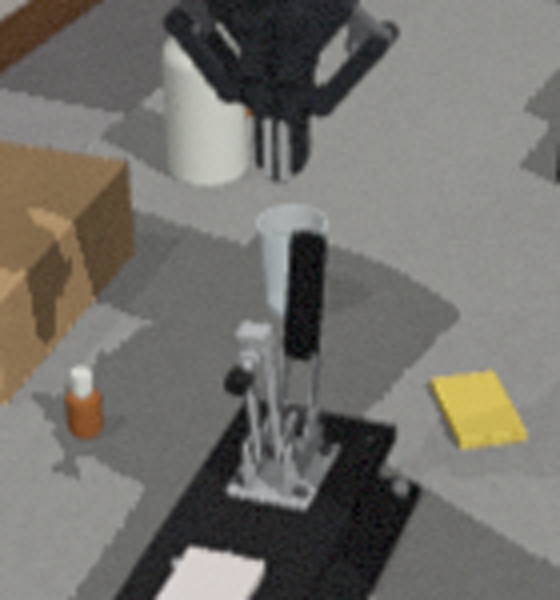

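View pics/y0tc.png

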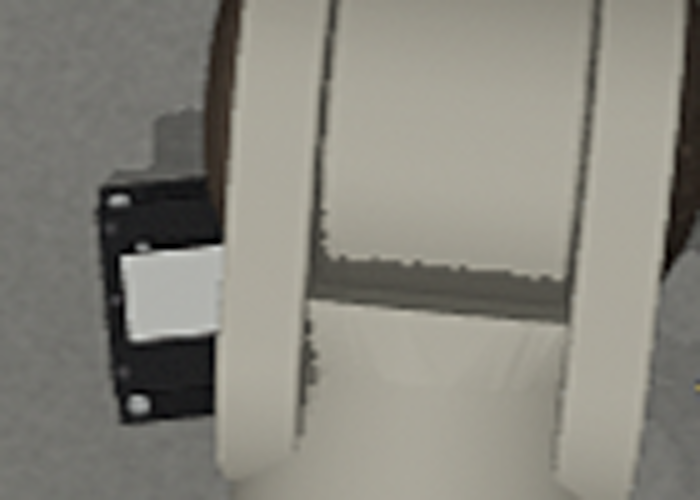

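The fingertips are at crop (280,180), the handle's top at (307,233) and the raised arm's top at (253,330). I'll check the planned insertion point between them by projection.

Run:
```python
from h import *
from arc import N,X,Y
d=optics.get_image("side")
def P(x,y,z):
    w=N+X*x/1000+Y*y/1000;q=proj(d,[w[0],w[1],z]);return ((q-[240,110])*4).round(0)
print("tip now",P(0,-139,.246),"obs 280,180")
print("tip +y/-y edge now",P(0,-128,.246),P(0,-150,.246))
print("handle top front edge",P(0,-169.5,.195),P(0,-184,.192),"obs ~307,233")
print("handle grip bottom r35",P(0,-154.3,.117),P(0,-169,.114),"obs ~302,357")
print("arm top",P(0,-115,.185),P(0,-125,.185),"obs 253,327")
print("tip inserted y-139",P(0,-139,.176), "y-145",P(0,-145,.176))
```

```text
tip now [283. 178.] obs 280,180
tip +y/-y edge now [276. 187.] [290. 169.]
handle top front edge [302. 232.] [311. 225.] obs ~307,233
handle grip bottom r35 [296. 359.] [304. 350.] obs ~302,357
arm top [270. 294.] [276. 285.] obs 253,327
tip inserted y-139 [285. 286.] y-145 [289. 281.]
```

Predictions agree within about 5 crop px (~1–2 mm), and the gap to the arm is ample. Descending between them.

```bash
python3 -m creep '[{"dx":-0.002,"dy":0,"dz":0.07,"ax":0,"ay":0,"az":0,"grip":0},{"dx":-0.002,"dy":0,"dz":0.14,"ax":0,"ay":0,"az":0,"grip":0},{"dx":-0.002,"dy":0,"dz":0.2,"ax":0,"ay":0,"az":0,"grip":0},{"dx":-0.002,"dy":0,"dz":0.26,"ax":0,"ay":0,"az":0,"grip":0},{"dx":-0.002,"dy":0,"dz":0.28,"ax":0,"ay":0,"az":0,"grip":0}]';python3 -m creep '[{"dx":0,"dy":0.01,"dz":0,"ax":0,"ay":0,"az":0,"grip":0},{"dx":0,"dy":0.02,"dz":0,"ax":0,"ay":0,"az":0,"grip":0},{"dx":0,"dy":0.03,"dz":0,"ax":0,"ay":0,"az":0,"grip":0},{"dx":0,"dy":0.04,"dz":0,"ax":0,"ay":0,"az":0,"grip":0},{"dx":0,"dy":0.05,"dz":0,"ax":0,"ay":0,"az":0,"grip":0}]';python3 arc.py
python3 - <<'E'
from h import *
s=get("side","y1");crop(s,240,110,380,260,4,"y1c")
E
```

```text
clock: 15.42
eef_pos: [0.5675, -0.0521, 0.1899]
orientation: [-180.0, 0.2, 6.0]
wrist_force: [0.4, -0.1, 0.4]
width: -0.002
clock: 15.83
eef_pos: [0.57, -0.065, 0.193]
orientation: [-180.0, -0.0, 6.0]
wrist_force: [1.5, -0.3, -0.5]
width: -0.002
now stage x,y mm 0.49 -152.71 z 192.97 F [ 1.5 -0.3 -0.5] Fy -0.5 t 15.8333 [-1.80e+02 -5.00e-02  5.99e+00]
0.0 y -154.7 z 191.7 dy 0.008 dz 0.005
0.06 y -160.3 z 190.9 dy 0.03 dz 0.008
0.12 y -165.9 z 189.7 dy 0.053 dz 0.013
0.18 y -171.4 z 188.3 dy 0.075 dz 0.019
0.24 y -176.9 z 186.5 dy 0.097 dz 0.026
0.3 y -182.2 z 184.3 dy 0.118 dz 0.035
0.36 y -187.3 z 181.9 dy 0.138 dz 0.044
0.42 y -192.3 z 179.1 dy 0.159 dz 0.055
0.48 y -197.2 z 176.1 dy 0.178 dz 0.068
0.54 y -201.8 z 172.7 dy 0.196 dz 0.081
0.6 y -206.3 z 169.1 dy 0.214 dz 0.095
0.66 y -210.5 z 165.3 dy 0.231 dz 0.111
0.72 y -214.5 z 161.2 dy 0.247 dz 0.127
0.78 y -218.2 z 156.8 dy 0.262 dz 0.145
0.84 y -221.6 z 152.3 dy 0.276 dz 0.163
0.9 y -224.8 z 147.5 dy 0.288 dz 0.182
0.96 y -227.7 z 142.6 dy 0.3 dz 0.202
1.02 y -230.3 z 137.5 dy 0.31 dz 0.222
1.08 y -232.5 z 132.2 dy 0.319 dz 0.243
1.14 y -234.5 z 126.9 dy 0.327 dz 0.264
1.2 y -236.1 z 121.4 dy 0.334 dz 0.286
1.26 y -237.4 z 115.8 dy 0.339 dz 0.309
1.32 y -238.4 z 110.2 dy 0.343 dz 0.331
1.38 y -239.0 z 104.5 dy 0.345 dz 0.354
```

View pics/y1c.png

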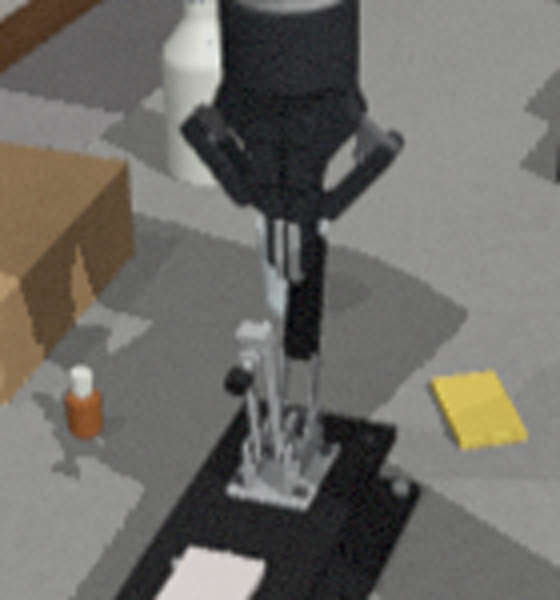

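The fingertips at (284,280) stand just in front of the grip's pushed face, a little to its +x side. I'll shift 2 mm to -x and start the arc.

```bash
python3 -m creep '[{"dx":-0.004,"dy":0.008,"dz":0.004,"ax":0,"ay":0,"az":0,"grip":0},{"dx":-0.008,"dy":0.03,"dz":0.008,"ax":0,"ay":0,"az":0,"grip":0},{"dx":-0.008,"dy":0.053,"dz":0.013,"ax":0,"ay":0,"az":0,"grip":0},{"dx":-0.008,"dy":0.075,"dz":0.019,"ax":0,"ay":0,"az":0,"grip":0},{"dx":-0.008,"dy":0.097,"dz":0.026,"ax":0,"ay":0,"az":0,"grip":0}]';python3 arc.py | head -1;python3 -m creep '[{"dx":0,"dy":0.021,"dz":0.009,"ax":0,"ay":0,"az":0,"grip":0},{"dx":0,"dy":0.041,"dz":0.018,"ax":0,"ay":0,"az":0,"grip":0},{"dx":0,"dy":0.062,"dz":0.029,"ax":0,"ay":0,"az":0,"grip":0},{"dx":0,"dy":0.081,"dz":0.042,"ax":0,"ay":0,"az":0,"grip":0},{"dx":0,"dy":0.099,"dz":0.055,"ax":0,"ay":0,"az":0,"grip":0}]';python3 arc.py | grep -v "^0\.[0-4]";python3 - <<'E'
from h import *
s=get("side","y2");crop(s,240,110,380,260,4,"y2c")
E
```

```text
clock: 16.3
eef_pos: [0.5703, -0.0894, 0.1855]
orientation: [-180.0, 0.0, 6.0]
wrist_force: [0.9, 2.7, -0.9]
width: -0.006
now stage x,y mm -1.72 -177.0 z 185.52 F [ 0.9  2.7 -0.9] Fy 2.6 t 16.3 [-179.97    0.      6.  ]
clock: 16.72
eef_pos: [0.5728, -0.1142, 0.1716]
orientation: [180.0, 0.0, 6.0]
wrist_force: [0.9, 1.4, 1.6]
width: 0.001
now stage x,y mm -1.85 -201.95 z 171.62 F [0.9 1.4 1.6] Fy 1.3 t 16.7167 [1.80e+02 2.00e-02 5.98e+00]
0.54 y -201.8 z 172.7 dy -0.0 dz -0.005
0.6 y -206.3 z 169.1 dy 0.017 dz 0.01
0.66 y -210.5 z 165.3 dy 0.034 dz 0.025
0.72 y -214.5 z 161.2 dy 0.05 dz 0.042
0.78 y -218.2 z 156.8 dy 0.065 dz 0.059
0.84 y -221.6 z 152.3 dy 0.079 dz 0.077
0.9 y -224.8 z 147.5 dy 0.091 dz 0.096
0.96 y -227.7 z 142.6 dy 0.103 dz 0.116
1.02 y -230.3 z 137.5 dy 0.113 dz 0.137
1.08 y -232.5 z 132.2 dy 0.122 dz 0.158
1.14 y -234.5 z 126.9 dy 0.13 dz 0.179
1.2 y -236.1 z 121.4 dy 0.137 dz 0.201
1.26 y -237.4 z 115.8 dy 0.142 dz 0.223
1.32 y -238.4 z 110.2 dy 0.146 dz 0.246
1.38 y -239.0 z 104.5 dy 0.148 dz 0.268
```

View pics/y2c.png

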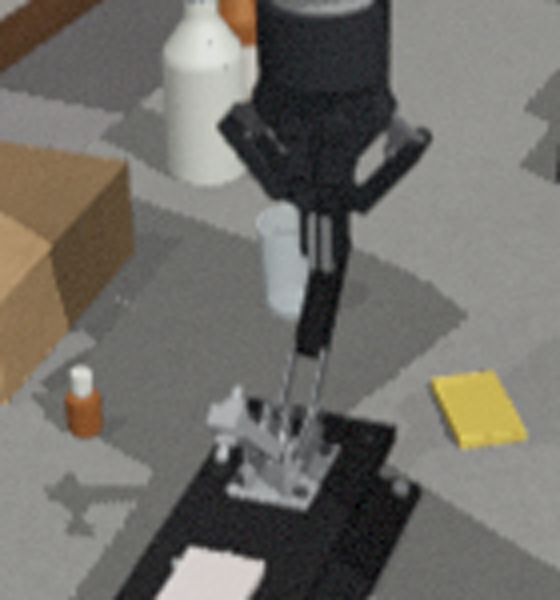

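The handle swings with the fingers at low force, and the clamp arm is coming down. Continuing along the arc.

```bash
python3 -m creep '[{"dx":0,"dy":0.017,"dz":0.013,"ax":0,"ay":0,"az":0,"grip":0},{"dx":0,"dy":0.034,"dz":0.028,"ax":0,"ay":0,"az":0,"grip":0},{"dx":0,"dy":0.05,"dz":0.045,"ax":0,"ay":0,"az":0,"grip":0},{"dx":0,"dy":0.065,"dz":0.062,"ax":0,"ay":0,"az":0,"grip":0},{"dx":0,"dy":0.079,"dz":0.08,"ax":0,"ay":0,"az":0,"grip":0}]';python3 arc.py | grep -v "^0\.[0-7]"
```

```text
clock: 17.18
eef_pos: [0.5747, -0.1336, 0.1514]
orientation: [-180.0, 0.0, 6.0]
wrist_force: [-1.3, 0.7, 1.4]
width: -0.003
now stage x,y mm -1.98 -221.44 z 151.39 F [-1.3  0.7  1.4] Fy 0.9 t 17.1833 [-1.7999e+02  4.0000e-02  5.9900e+00]
0.84 y -221.6 z 152.3 dy 0.001 dz -0.004
0.9 y -224.8 z 147.5 dy 0.013 dz 0.015
0.96 y -227.7 z 142.6 dy 0.025 dz 0.035
1.02 y -230.3 z 137.5 dy 0.035 dz 0.056
1.08 y -232.5 z 132.2 dy 0.044 dz 0.077
1.14 y -234.5 z 126.9 dy 0.052 dz 0.098
1.2 y -236.1 z 121.4 dy 0.059 dz 0.12
1.26 y -237.4 z 115.8 dy 0.064 dz 0.142
1.32 y -238.4 z 110.2 dy 0.068 dz 0.165
1.38 y -239.0 z 104.5 dy 0.07 dz 0.188
```

```bash
python3 -m creep '[{"dx":0,"dy":0.006,"dz":0.009,"ax":0,"ay":0,"az":0,"grip":0},{"dx":0,"dy":0.013,"dz":0.018,"ax":0,"ay":0,"az":0,"grip":0},{"dx":0,"dy":0.025,"dz":0.038,"ax":0,"ay":0,"az":0,"grip":0},{"dx":0,"dy":0.03,"dz":0.05,"ax":0,"ay":0,"az":0,"grip":0},{"dx":0,"dy":0.035,"dz":0.06,"ax":0,"ay":0,"az":0,"grip":0}]';python3 arc.py | head -1; python3 -m creep '[{"dx":0,"dy":0.003,"dz":0.007,"ax":0,"ay":0,"az":0,"grip":0},{"dx":0,"dy":0.006,"dz":0.014,"ax":0,"ay":0,"az":0,"grip":0},{"dx":0,"dy":0.009,"dz":0.021,"ax":0,"ay":0,"az":0,"grip":0},{"dx":0,"dy":0.009,"dz":0.021,"ax":0,"ay":0,"az":0,"grip":0}]';python3 arc.py | grep -v "^0\."
python3 - <<'E'
from h import *
s=get("side","y3");crop(s,240,130,380,280,4,"y3c")
E
```

```text
clock: 17.6
eef_pos: [0.5758, -0.1422, 0.1365]
orientation: [180.0, 0.0, 6.0]
wrist_force: [-0.3, -0.4, 1.6]
width: 0.002
now stage x,y mm -1.78 -230.06 z 136.47 F [-0.3 -0.4  1.6] Fy -0.4 t 17.6 [1.80e+02 2.00e-02 5.99e+00]
clock: 17.93
eef_pos: [0.576, -0.1443, 0.1315]
orientation: [-180.0, 0.0, 6.0]
wrist_force: [0.3, 0.1, 0.7]
width: 0.002
now stage x,y mm -1.8 -232.15 z 131.45 F [0.3 0.1 0.7] Fy 0.1 t 17.9333 [-1.7999e+02  2.0000e-02  5.9900e+00]
1.02 y -230.3 z 137.5 dy -0.008 dz -0.024
1.08 y -232.5 z 132.2 dy 0.002 dz -0.003
1.14 y -234.5 z 126.9 dy 0.009 dz 0.018
1.2 y -236.1 z 121.4 dy 0.016 dz 0.04
1.26 y -237.4 z 115.8 dy 0.021 dz 0.063
1.32 y -238.4 z 110.2 dy 0.025 dz 0.085
1.38 y -239.0 z 104.5 dy 0.027 dz 0.108
```

View pics/y3c.png

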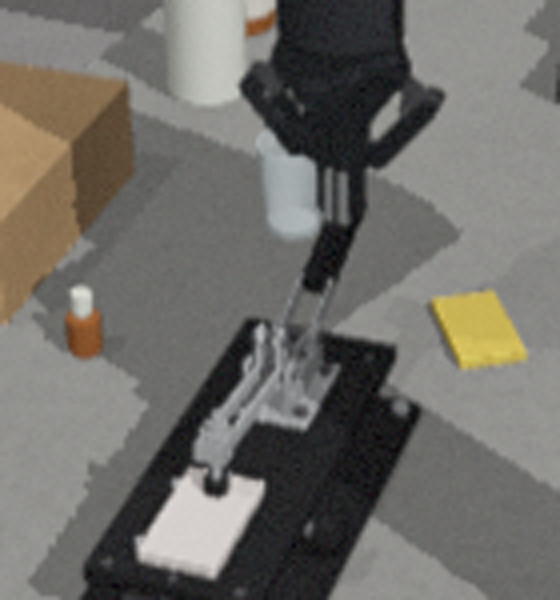

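The spindle cap at crop (215,480) is about to meet the tile. I'll keep going in slow steps, mostly downwards.

```bash
python3 -m creep '[{"dx":0,"dy":0.003,"dz":0.006,"ax":0,"ay":0,"az":0,"grip":0},{"dx":0,"dy":0.006,"dz":0.012,"ax":0,"ay":0,"az":0,"grip":0},{"dx":0,"dy":0.009,"dz":0.018,"ax":0,"ay":0,"az":0,"grip":0},{"dx":0,"dy":0.009,"dz":0.018,"ax":0,"ay":0,"az":0,"grip":0}]';python3 -m creep '[{"dx":0,"dy":0.002,"dz":0.006,"ax":0,"ay":0,"az":0,"grip":0},{"dx":0,"dy":0.004,"dz":0.012,"ax":0,"ay":0,"az":0,"grip":0},{"dx":0,"dy":0.005,"dz":0.018,"ax":0,"ay":0,"az":0,"grip":0},{"dx":0,"dy":0.005,"dz":0.018,"ax":0,"ay":0,"az":0,"grip":0}]';python3 arc.py | grep -v "^0\."
```

```text
clock: 18.32
eef_pos: [0.5761, -0.146, 0.127]
orientation: [-179.9, 0.0, 6.0]
wrist_force: [-1.4, 3.6, 3.0]
width: -0.001
clock: 18.65
eef_pos: [0.5763, -0.1474, 0.1228]
orientation: [-180.0, 0.0, 6.0]
wrist_force: [-0.8, 3.4, 5.8]
width: -0.002
now stage x,y mm -1.79 -235.3 z 122.85 F [-0.8  3.4  5.8] Fy 3.4 t 18.65 [-179.97    0.      6.01]
1.02 y -230.3 z 137.5 dy -0.02 dz -0.059
1.08 y -232.5 z 132.2 dy -0.011 dz -0.038
1.14 y -234.5 z 126.9 dy -0.003 dz -0.016
1.2 y -236.1 z 121.4 dy 0.003 dz 0.006
1.26 y -237.4 z 115.8 dy 0.008 dz 0.028
1.32 y -238.4 z 110.2 dy 0.012 dz 0.051
1.38 y -239.0 z 104.5 dy 0.015 dz 0.073
```

```bash
python3 -m creep '[{"dx":0,"dy":0.001,"dz":0.006,"ax":0,"ay":0,"az":0,"grip":0},{"dx":0,"dy":0.003,"dz":0.012,"ax":0,"ay":0,"az":0,"grip":0},{"dx":0,"dy":0.004,"dz":0.018,"ax":0,"ay":0,"az":0,"grip":0},{"dx":0,"dy":0.004,"dz":0.018,"ax":0,"ay":0,"az":0,"grip":0}]';python3 -m creep '[{"dx":0,"dy":0.001,"dz":0.006,"ax":0,"ay":0,"az":0,"grip":0},{"dx":0,"dy":0.002,"dz":0.012,"ax":0,"ay":0,"az":0,"grip":0},{"dx":0,"dy":0.003,"dz":0.016,"ax":0,"ay":0,"az":0,"grip":0},{"dx":0,"dy":0.003,"dz":0.016,"ax":0,"ay":0,"az":0,"grip":0}]';python3 arc.py | grep -v "^0\."
```

```text
clock: 18.98
eef_pos: [0.5765, -0.1486, 0.1186]
orientation: [180.0, -0.0, 6.0]
wrist_force: [-1.7, 1.7, 7.3]
width: 0.003
clock: 19.32
eef_pos: [0.5766, -0.1496, 0.1147]
orientation: [180.0, -0.0, 6.0]
wrist_force: [-1.2, 1.7, 7.3]
width: 0.004
now stage x,y mm -1.74 -237.5 z 114.7 F [-1.2  1.7  7.3] Fy 1.8 t 19.3167 [ 1.7998e+02 -2.0000e-02  5.9900e+00]
1.02 y -230.3 z 137.5 dy -0.029 dz -0.091
1.08 y -232.5 z 132.2 dy -0.02 dz -0.07
1.14 y -234.5 z 126.9 dy -0.012 dz -0.049
1.2 y -236.1 z 121.4 dy -0.006 dz -0.027
1.26 y -237.4 z 115.8 dy -0.0 dz -0.004
1.32 y -238.4 z 110.2 dy 0.004 dz 0.018
1.38 y -239.0 z 104.5 dy 0.006 dz 0.041
```

```bash
python3 -m creep '[{"dx":0,"dy":0.001,"dz":0.004,"ax":0,"ay":0,"az":0,"grip":0},{"dx":0,"dy":0.002,"dz":0.008,"ax":0,"ay":0,"az":0,"grip":0},{"dx":0,"dy":0.002,"dz":0.012,"ax":0,"ay":0,"az":0,"grip":0},{"dx":0,"dy":0.002,"dz":0.012,"ax":0,"ay":0,"az":0,"grip":0}]';python3 -m creep '[{"dx":0,"dy":0.001,"dz":0.004,"ax":0,"ay":0,"az":0,"grip":0},{"dx":0,"dy":0.001,"dz":0.008,"ax":0,"ay":0,"az":0,"grip":0},{"dx":0,"dy":0.001,"dz":0.012,"ax":0,"ay":0,"az":0,"grip":0},{"dx":0,"dy":0.001,"dz":0.012,"ax":0,"ay":0,"az":0,"grip":0}]';python3 arc.py | grep -v "^0\."
```

```text
clock: 19.65
eef_pos: [0.5766, -0.1502, 0.1116]
orientation: [180.0, -0.0, 6.0]
wrist_force: [-2.4, 0.7, 4.7]
width: 0.0
clock: 19.98
eef_pos: [0.5767, -0.1507, 0.1084]
orientation: [179.9, -0.0, 6.0]
wrist_force: [-1.0, 0.0, 4.6]
width: 0.003
now stage x,y mm -1.76 -238.63 z 108.44 F [-1.   0.   4.6] Fy 0.1 t 19.9833 [179.93  -0.     5.98]
1.02 y -230.3 z 137.5 dy -0.033 dz -0.116
1.08 y -232.5 z 132.2 dy -0.024 dz -0.095
1.14 y -234.5 z 126.9 dy -0.017 dz -0.074
1.2 y -236.1 z 121.4 dy -0.01 dz -0.052
1.26 y -237.4 z 115.8 dy -0.005 dz -0.03
1.32 y -238.4 z 110.2 dy -0.001 dz -0.007
1.38 y -239.0 z 104.5 dy 0.001 dz 0.016
```

Force is dropping past the hump. I'll take 0.75 mm steps down to the stop.

```bash
for k in 1; do python3 -m creep '[{"dx":0,"dy":0,"dz":0.003,"ax":0,"ay":0,"az":0,"grip":0},{"dx":0,"dy":0,"dz":0.006,"ax":0,"ay":0,"az":0,"grip":0},{"dx":0,"dy":0,"dz":0.006,"ax":0,"ay":0,"az":0,"grip":0}]'; done; python3 -m creep '[{"dx":0,"dy":0,"dz":0.003,"ax":0,"ay":0,"az":0,"grip":0},{"dx":0,"dy":0,"dz":0.003,"ax":0,"ay":0,"az":0,"grip":0}]';python3 -m creep '[{"dx":0,"dy":0,"dz":0.003,"ax":0,"ay":0,"az":0,"grip":0},{"dx":0,"dy":0,"dz":0.003,"ax":0,"ay":0,"az":0,"grip":0}]'
```

```text
clock: 20.23
eef_pos: [0.5767, -0.1509, 0.1068]
orientation: [179.9, 0.0, 6.0]
wrist_force: [-0.8, -2.9, 4.5]
width: -0.0
clock: 20.4
eef_pos: [0.5767, -0.1507, 0.106]
orientation: [179.9, 0.0, 6.0]
wrist_force: [-0.1, -3.6, 4.1]
width: 0.002
clock: 20.57
eef_pos: [0.5767, -0.1503, 0.105]
orientation: [180.0, 0.0, 6.0]
wrist_force: [0.4, -2.2, 2.8]
width: 0.004
```

```bash
python3 -m creep '[{"dx":0,"dy":0,"dz":0.003,"ax":0,"ay":0,"az":0,"grip":0},{"dx":0,"dy":0,"dz":0.003,"ax":0,"ay":0,"az":0,"grip":0}]';python3 -m creep '[{"dx":0,"dy":0,"dz":0.003,"ax":0,"ay":0,"az":0,"grip":0},{"dx":0,"dy":0,"dz":0.003,"ax":0,"ay":0,"az":0,"grip":0}]'
python3 - <<'E'
from h import *
s=get("side","y4");crop(s,240,130,380,280,4,"y4c")
E
```

```text
clock: 20.73
eef_pos: [0.5766, -0.15, 0.1041]
orientation: [-180.0, 0.0, 6.0]
wrist_force: [0.9, -1.9, 2.9]
width: 0.001
clock: 20.9
eef_pos: [0.5765, -0.1498, 0.1032]
orientation: [-180.0, 0.0, 6.0]
wrist_force: [-0.0, -1.1, 1.3]
width: 0.001
```

View pics/y4c.png

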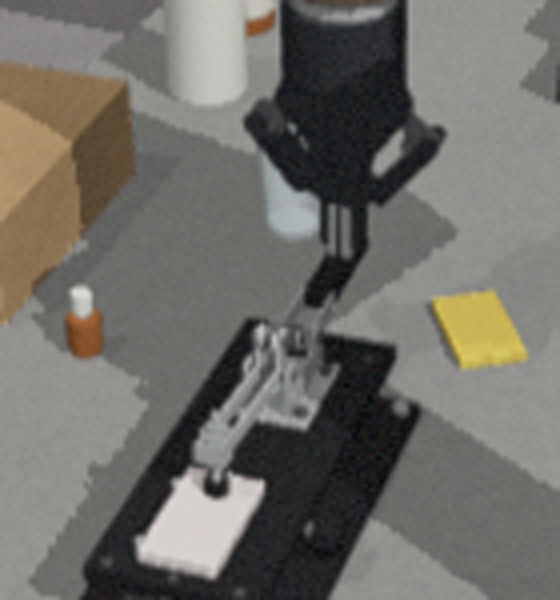

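The handle is nearly level and still giving way easily. I'll continue until the stop is felt.

```bash
python3 -m creep '[{"dx":0,"dy":0,"dz":0.003,"ax":0,"ay":0,"az":0,"grip":0},{"dx":0,"dy":0,"dz":0.003,"ax":0,"ay":0,"az":0,"grip":0}]';python3 -m creep '[{"dx":0,"dy":0,"dz":0.003,"ax":0,"ay":0,"az":0,"grip":0},{"dx":0,"dy":0,"dz":0.003,"ax":0,"ay":0,"az":0,"grip":0}]';python3 -m creep '[{"dx":0,"dy":0,"dz":0.003,"ax":0,"ay":0,"az":0,"grip":0},{"dx":0,"dy":0,"dz":0.003,"ax":0,"ay":0,"az":0,"grip":0}]'
```

```text
clock: 21.12
eef_pos: [0.5764, -0.1498, 0.1025]
orientation: [-180.0, 0.0, 6.0]
wrist_force: [0.2, 0.1, 0.5]
width: 0.003
clock: 21.28
eef_pos: [0.5764, -0.1498, 0.1024]
orientation: [-180.0, 0.0, 6.0]
wrist_force: [-0.8, 0.6, 4.7]
width: -0.001
clock: 21.45
eef_pos: [0.5765, -0.1498, 0.1024]
orientation: [-180.0, -0.0, 6.0]
wrist_force: [-2.1, 0.8, 9.6]
width: 0.0
```

It's on the hard stop: the TCP holds at z=0.1024 while the force climbs 0.5 → 4.7 → 9.6 N. One last small press, then I'll retreat upwards and look.

```bash
python3 -m creep '[{"dx":0,"dy":0,"dz":0.002,"ax":0,"ay":0,"az":0,"grip":0},{"dx":0,"dy":0,"dz":0.002,"ax":0,"ay":0,"az":0,"grip":0}]'; python3 -m creep '[{"dx":0,"dy":0,"dz":-0.02,"ax":0,"ay":0,"az":0,"grip":0},{"dx":0,"dy":0,"dz":-0.1,"ax":0,"ay":0,"az":0,"grip":0},{"dx":0,"dy":0,"dz":-0.25,"ax":0,"ay":0,"az":0,"grip":0},{"dx":0,"dy":0,"dz":-0.4,"ax":0,"ay":0,"az":0,"grip":0},{"dx":-0.1,"dy":0.1,"dz":-0.5,"ax":0,"ay":0,"az":0,"grip":0}]';python3 -m creep '[{"dx":-0.1,"dy":0.15,"dz":0,"ax":0,"ay":0,"az":0,"grip":0},{"dx":-0.25,"dy":0.3,"dz":0,"ax":0,"ay":0,"az":0,"grip":0},{"dx":-0.4,"dy":0.45,"dz":0,"ax":0,"ay":0,"az":0,"grip":0},{"dx":-0.5,"dy":0.6,"dz":0,"ax":0,"ay":0,"az":0,"grip":0},{"dx":-0.5,"dy":0.6,"dz":0,"ax":0,"ay":0,"az":0,"grip":0}]'
python3 - <<'E'
from st import *
s=get("side","z0");crop(s,240,130,380,280,4,"z0c")
t=get("top","z0t");crop(t,235,155,355,235,6,"z0tc")
E
```

```text
clock: 21.62
eef_pos: [0.5765, -0.1499, 0.1024]
orientation: [-180.0, -0.0, 6.0]
wrist_force: [-3.7, 1.5, 12.3]
width: 0.004
clock: 22.03
eef_pos: [0.5572, -0.1739, 0.2275]
orientation: [-179.9, -0.1, 6.2]
wrist_force: [1.3, -1.3, 1.3]
width: 0.002
clock: 22.45
eef_pos: [0.4444, -0.3407, 0.2249]
orientation: [-180.0, 0.0, 5.9]
wrist_force: [0.1, -0.4, -0.1]
width: 0.002
```

View pics/z0c.png

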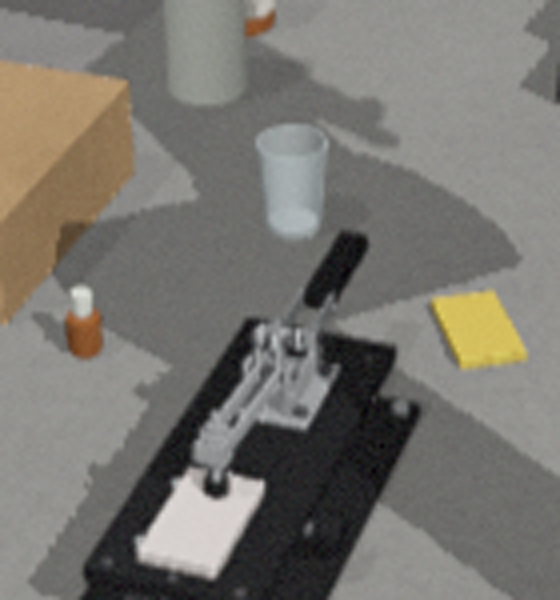

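View pics/z0tc.png

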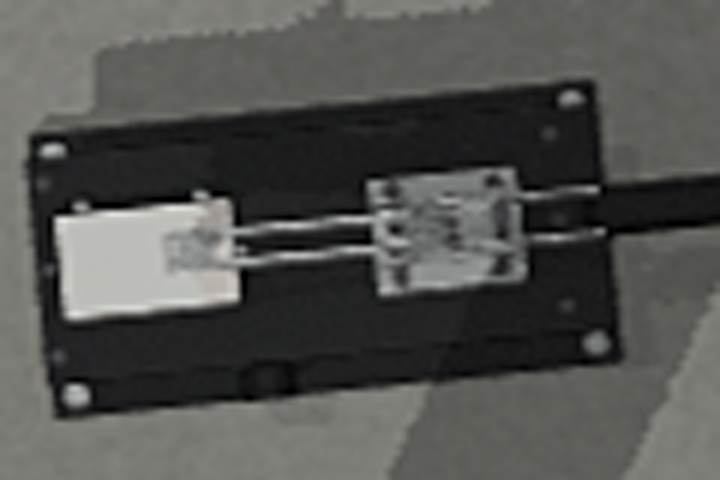

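View pics/z0t.png

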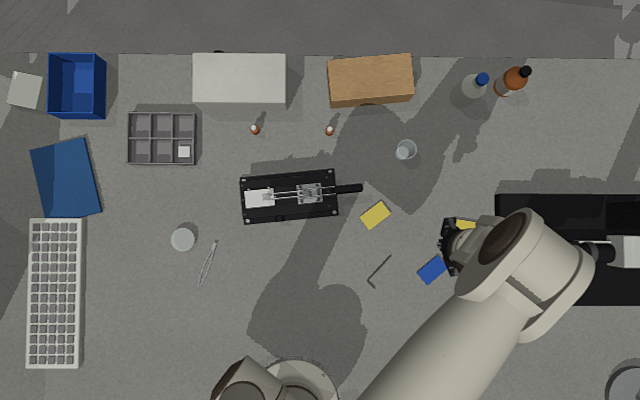

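The handle lies level on its stop and stayed there after I let go. The cap is on the tile near its clamp-side edge. The tile's left corners are unchanged from before clamping (244.2,191 and 245.8,208 px), and the bystanders stand where they were. The arm touches nothing, so I'm handing in.

```bash
python3 -m creep '[{"dx":0,"dy":0,"dz":0,"ax":0,"ay":0,"az":0,"grip":0},{"dx":0,"dy":0,"dz":0,"ax":0,"ay":0,"az":0,"grip":0},{"dx":0,"dy":0,"dz":0,"ax":0,"ay":0,"az":0,"grip":0}]'; python3 -c "
from cell import ticket;print(ticket.job_done())"
```

```text
clock: 22.8
eef_pos: [0.4471, -0.3378, 0.2247]
orientation: [-180.0, 0.0, 6.1]
wrist_force: [0.3, 0.7, -0.2]
width: -0.002
the job is handed in; nothing more can be done
None
```

The tile is home against the pins and clamped, and I handed the job in at about 23 s; no verdict was reported.

**Tile:** I gripped the white tile across its short side and laid it glazed face up beside the pins. I slid it first onto the short-edge pin and then onto the two long-edge pins, never above about 8 N, and let go with the clamp still open. After release the top view put it at about (0.5, -0.8) mm from home and 0.6° off square. That is inside the tolerance and near the limit of what the camera can resolve.

**Clamp:** I pushed the handle along its arc with closed fingers. The push peaked at about 8 N at the hump. On the hard stop the fingers stopped moving while the force rose to about 13 N.

**Last checks:** After I backed off, the handle stayed level with the cap on the tile. The tile's visible corners had not moved between before and after clamping. The bystanders looked unmoved and the arm touched nothing. I could not measure the spindle force or the exact handle angle directly.

**Disagreements:**
- The two cameras differed by about 3–6 mm in absolute y, so I relied on positions relative to the pins and on contact force.
- The first grasp touched the bench with about 6 N, so I regripped 2 mm higher.

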